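Nest the print stands and lock the tray

TASK

Pack up the drying table: move the jar out of the tray to stand upright on the middle of the green mat, and stand all the white channel stands upright and squarely on the tray's outlines, every second one turned round as the orange and yellow outlines show so that their legs interlock, without a gap and beginning at the end away from the lever. When all that is done, and not before, press the red lever down until it holds by itself. Leave the bottle and the bowl alone.

Things in the scene. Friction and masses are not known exactly. Their poses are not given: they have to be found in the camera images.
- tray: grey tray, a plate 160 x 290 mm, 6 mm thick, fixed to the table; origin under its centre, y along its length towards the lever. Six U-shaped outlines (footprints of the stands) are marked on it, 38 mm apart along y, by turns orange (mouth to the tray's +x) and yellow (mouth to -x), their legs reaching between one another
- rail (a joint): blue guard rail frame round the outlines, inner size 134 mm along the tray's x, 272 mm along its y; 0 = down, its top 14 mm above the table; it is raised by the lever to about 0.027 m (top 41 mm above the table)
- jar: closed round jar with a red lid, diameter 56 mm, 75 mm high over all, 0.25 kg; origin at the centre of its underside; it starts standing in the tray
- mat: green gridded mat, 90 x 120 mm, 3 mm thick, fixed; origin under its centre
- lever (a joint): sprung lever at the tray's +y end, hinged about the tray's x axis: 0 = raised (40 degrees above level, pointing outward along the tray's +y), 0.70 rad = fully down, level. A detent at about 0.60 needs some 5 N on the pad; released short of it the lever springs back, beyond it it snaps to 0.70 and holds
- lever_pad (a point): centre of the upper face of the lever's red pad (46 mm wide, 52 mm long, 10 mm thick), 100 mm from the hinge axis; when the lever is down this face is 50 mm above the table; the arm between hinge and pad is 12 mm thick
- lever_axis (a point): point on the lever's hinge axis, 45 mm above the table, mid-width
- stand1: white print stand: a U-channel standing on end, outline 70 mm (x) x 64 mm (y), walls 8 mm thick; the web (back wall, at its -x side, middle 31 mm from the origin) is 80 mm high, its two legs 48 mm, the mouth opens to +x; origin at the underside, in the middle of the outline; 0.15 kg. Its web stands clear above all legs and can be gripped across from above. Absent in some runs
- stand2: white print stand: a U-channel standing on end, outline 70 mm (x) x 64 mm (y), walls 8 mm thick; the web (back wall, at its -x side, middle 31 mm from the origin) is 80 mm high, its two legs 48 mm, the mouth opens to +x; origin at the underside, in the middle of the outline; 0.15 kg. Its web stands clear above all legs and can be gripped across from above. Absent in some runs
- stand3: white print stand: a U-channel standing on end, outline 70 mm (x) x 64 mm (y), walls 8 mm thick; the web (back wall, at its -x side, middle 31 mm from the origin) is 80 mm high, its two legs 48 mm, the mouth opens to +x; origin at the underside, in the middle of the outline; 0.15 kg. Its web stands clear above all legs and can be gripped across from above. Absent in some runs
- stand4: white print stand: a U-channel standing on end, outline 70 mm (x) x 64 mm (y), walls 8 mm thick; the web (back wall, at its -x side, middle 31 mm from the origin) is 80 mm high, its two legs 48 mm, the mouth opens to +x; origin at the underside, in the middle of the outline; 0.15 kg. Its web stands clear above all legs and can be gripped across from above. Absent in some runs
- stand5: white print stand: a U-channel standing on end, outline 70 mm (x) x 64 mm (y), walls 8 mm thick; the web (back wall, at its -x side, middle 31 mm from the origin) is 80 mm high, its two legs 48 mm, the mouth opens to +x; origin at the underside, in the middle of the outline; 0.15 kg. Its web stands clear above all legs and can be gripped across from above. Absent in some runs
- stand6: white print stand: a U-channel standing on end, outline 70 mm (x) x 64 mm (y), walls 8 mm thick; the web (back wall, at its -x side, middle 31 mm from the origin) is 80 mm high, its two legs 48 mm, the mouth opens to +x; origin at the underside, in the middle of the outline; 0.15 kg. Its web stands clear above all legs and can be gripped across from above. Absent in some runs
- place1 (a point): place 1 of the nest, counted from the end away from the lever: centre of a stand's 70 x 64 mm outline, on the tray's upper face. Orange outline: mouth towards the tray's +x, web at -x
- place2 (a point): place 2 of the nest, counted from the end away from the lever: centre of a stand's 70 x 64 mm outline, on the tray's upper face. Yellow outline: mouth towards the tray's -x, web at +x
- place3 (a point): place 3 of the nest, counted from the end away from the lever: centre of a stand's 70 x 64 mm outline, on the tray's upper face. Orange outline: mouth towards the tray's +x, web at -x
- place4 (a point): place 4 of the nest, counted from the end away from the lever: centre of a stand's 70 x 64 mm outline, on the tray's upper face. Yellow outline: mouth towards the tray's -x, web at +x
- place5 (a point): place 5 of the nest, counted from the end away from the lever: centre of a stand's 70 x 64 mm outline, on the tray's upper face. Orange outline: mouth towards the tray's +x, web at -x
- place6 (a point): place 6 of the nest, counted from the end away from the lever: centre of a stand's 70 x 64 mm outline, on the tray's upper face. Yellow outline: mouth towards the tray's -x, web at +x
- rinse_bottle: bystander: red bottle with a white cap, diameter 52 mm, 150 mm high; origin under its centre; leave it alone
- bowl: bystander: white bowl, diameter 100 mm, 50 mm high; origin under its centre; leave it alone
Not all that is in view belongs to the job. What is shaped like the stand6 but black or purple is not meant. Leave any blue or turquoise look-alike of the stand1 alone.

How it is judged:
By the outcome, as a careful person would: the job done as asked, in the order asked, and still so for the second after the job is handed in, with the robot touching nothing.
Of stand1, stand2, stand3, stand4, stand5, stand6 only 4 to 6 are there at a start; the rules pass over those that are not, and their reading is None.
At some moment in a run one of stand1, stand2, stand3, stand4, stand5, stand6 may be knocked a few centimetres aside while the robot is not near it.
It also fails if it takes over 210 s, if anything falls off the work surface, if the arm or the gripper's body presses on something with over 40 N, if the wrist force passes 120 N, or if a joint passes its speed limit or range.

ROBOT

A 7-joint arm with a two-finger parallel gripper is mounted at the origin on the work surface. World frame = base frame: x ahead of the robot, y to its left, z up, the work surface at z = 0. Lengths are in mm, angles in rad, forces in N, time in s.
With the tool pointing down it reaches from about 425 to 875 mm from the base axis. Payload 4.7 kg.
Tool frame: the origin (TCP) lies between the finger pads; the fingertips stand 8 mm ahead of it and the grasp point (between the pads) lies 11 mm behind it (robot.tip_extent is the distance from the TCP to the fingertips, in mm); x points along the fingers, z is the direction in which the jaws open and shut, and the axes are right-handed (so a half turn about x gives the same grasp; the last joint's range is limited). The gripper opens to 87 mm and grips with 3 to 60 N. Pads are 19 mm wide; open, the fingers measure 117 mm over their backs; the gripper's body (75 mm by 190 mm) begins 51 mm behind the grasp point.
Start: joints at [1.326, 0.321, -0.07, 1.45, 0.023, 1.371, -0.057], TCP at [166.327, -628.379, 230.587] pointing down, gripper open.
Joint ranges: [-2.86, 2.86], [-0.3, 2.09], [-1.38, 1.24], [0.06, 2.45], [-1.56, 4.7], [0.09, 2.05], [-2.69, 2.69]. Speed limits (rad/s): [2.57, 2.57, 3.14, 3.14, 3.14, 3.14, 3.14].

INTERFACE

Orientations are given as a rotation vector (axis times angle).
In Python, from cell import observe, imaging, ticket, models, robot gives the robot as it stands.
- The arm moves only by the tool drive_tool, never from a script. Its argument "steps" is a list that holds one entry, the list of rows, each a list of 6 numbers: the shift along the tool's x, y, z in mm, then the turn, a rotation vector about the tool's x, y, z in degrees. A call has 1 to 12 rows; each row is the pose to reach, as a shift and turn from the pose commanded when the call began, along the tool's axes at that moment; what a row does not reach only later rows make up. A row lasts 1/10 s, in which the tool goes at most 50 mm and 8.59 degrees, less where a joint would pass 70% of its speed; a pose out of reach is approached as far as the arm can. A call with a gripper value outside its range is refused whole. "jaw" is the opening, from 0 (shut) to 1 (fully open), set as the call begins (left out, the last holds). The fingers move at their own pace and stop on an object; the grip force is fixed at half the most. Time passes only in rows, so rows that repeat a pose let the fingers close. It gives the time, the measured TCP pose, the force and the opening at its end, in the units of the state.
- observe(): the state, without advancing time (a new reading comes with each control period).
- imaging.read_camera(name): name is "scene" or "top" or "wrist"; returns the picture (384x512x3 uint8, red, green, blue); there is no depth.
- imaging.camera_model(name): a dict with "vfov" (degrees; the focal length in pixels is half the picture's height over the tangent of half this angle, whatever the lens; pixels are square), "cx", "cy" (the principal point, pixels), "extrinsics" (4x4, takes a point from world to camera coordinates). Camera axes: x right, y down, z forward; pixel columns grow to the right and rows downward; lengths in mm; the calibration is good to about 2 mm. A picture is of the moment at which its call begins: read the wrist's pose just before it. camera_model takes no time and is no camera call; for the wrist camera it gives the pose at the moment of the call.
- ticket.hand_in(): hands the job in, once; it reports no verdict.
Trained networks look in the newest picture that a camera, given by its name, has taken for a name from the list of things; names that differ only in an ending like _2 or _b are one class to them, and where a whole thing is asked for, a point or a joint stands for the part that bears it (a point fixed in the world has none). Each returns a list of dicts, best first, with "confidence" (0 to 1); they miss things now and then, are a little off and sometimes report something else, mostly with a low value. They report only what shows in the picture. A call takes as long as a camera call. They do not tell look-alikes from the thing itself.
- models.boxes_of(camera, query): "box" ([left, top, right, bottom] as shares, 0 to 1, of the picture: columns of its width, rows of its height, round what is visible of it).
- models.masks_of(camera, query): "region" (384x512 bool, what is visible of it) and "box" ([left, top, right, bottom] as shares, 0 to 1, of the picture: columns of its width, rows of its height, round what is visible of it).
The state is a dict: "time_s": time; "q": joint angles; "joint_velocities": joint speeds; "joint_torque": joint torques, N m; "eef_pos": TCP position; "eef_rot": TCP orientation; "force": force on the tool from outside, world axes, zero at the start; "moment": the same for the moment, N m; "width": finger opening in mm.
Only numpy, scipy, OpenCV 4.12 (cv2) and the standard library are available. Lean on these libraries where they do the work, as an engineer would, in place of code of your own. Each camera call takes 0.05 s, during which the arm holds its last target. There are 200 camera calls.

## Working session

There is one attempt and no reset: what is moved stays moved. The work goes in short steps, Python scripts to look and compute and a tool call to move; the robot and the scene stay as the last step left them, time stands still between calls to the robot, and variables do not carry over. Pictures are saved under pics/ and viewed, on a budget of 14 in all, crops included, one or two more only if the job needs it, and the job is handed in when it is done.

Besides the shell and the picture viewer there is one more tool, called after "Request:" as a command line: name --argument value ..., lists and objects as JSON in quotes. drive_tool: Moves the arm, as the interface text tells. Its arguments: {"type":"object","properties":{"steps":{"type":"array","items":{"type":"array","items":{"type":"array","items":{"type":"number"}}}},"jaw":{"type":"number"}},"required":["steps"]}

```bash
ls; mkdir -p pics; python3 - <<'E'
from cell import observe, imaging, ticket, models, robot
import cv2,numpy as np
np.set_printoptions(precision=3,suppress=True)
for c in ["scene","top"]:
    im=imaging.read_camera(c); cv2.imwrite(f"pics/{c}0.png",im[:,:,::-1]); m=imaging.camera_model(c); print(c,m)
s=observe();print(s)
m=imaging.camera_model("wrist");print(m)
E
```

```text
pics
scene {'vfov': 48.14486461138734, 'cx': 250.72961281913933, 'cy': 192.27859634692277, 'extrinsics': array([[  -0.51 ,    0.86 ,   -0.002,  353.544],
       [   0.54 ,    0.319,   -0.779, -220.784],
       [  -0.669,   -0.399,   -0.627, 1684.83 ],
       [   0.   ,    0.   ,    0.   ,    1.   ]])}
top {'vfov': 45.09765615823452, 'cx': 261.9700763625151, 'cy': 195.55950912027686, 'extrinsics': array([[  -0.011,   -1.   ,   -0.02 ,  -50.584],
       [  -0.984,    0.015,   -0.18 ,  611.331],
       [   0.181,    0.018,   -0.983, 1474.35 ],
       [   0.   ,    0.   ,    0.   ,    1.   ]])}
{'time_s': 0.1, 'q': array([ 1.326,  0.322, -0.07 ,  1.452,  0.023,  1.371, -0.057]), 'joint_velocities': array([-0.001, -0.002,  0.001, -0.002,  0.   ,  0.   , -0.   ]), 'joint_torque': array([ -0.   , -49.257,  -0.406, -31.34 ,  -0.064,   0.039,   0.   ]), 'eef_pos': array([ 166.162, -627.91 ,  229.574]), 'eef_rot': array([ 1.017,  1.322, -1.016]), 'force': array([ 0.863, -0.555,  0.031]), 'moment': array([-0.009, -0.02 ,  0.082]), 'width': 87.0481916756644}
{'vfov': 65.7860671449183, 'cx': 255.31890782938189, 'cy': 188.4109276430673, 'extrinsics': array([[   0.255,   -0.967,   -0.002, -648.561],
       [  -0.931,   -0.246,    0.27 ,  -33.046],
       [  -0.262,   -0.067,   -0.963,  390.687],
       [   0.   ,    0.   ,    0.   ,    1.   ]])}
```

View pics/top0.png

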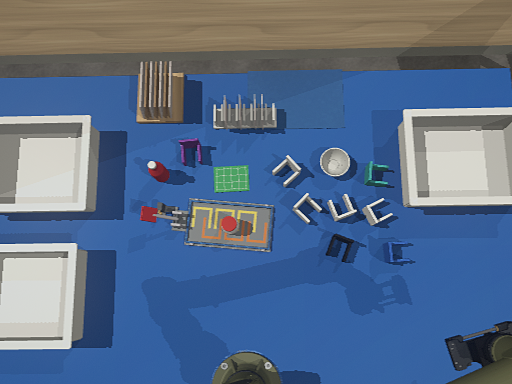

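View pics/scene0.png

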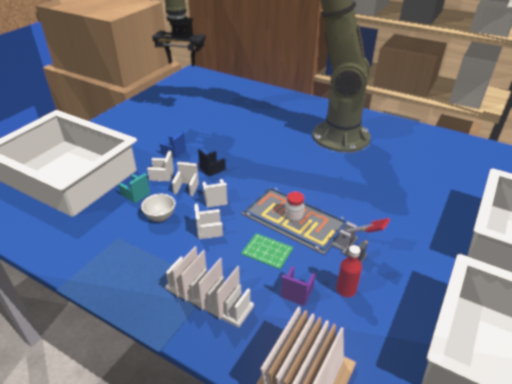

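```bash
cat > h.py <<'E'
from cell import observe, imaging, ticket, models, robot
import cv2,numpy as np
from scipy.spatial.transform import Rotation as Ro
np.set_printoptions(precision=2,suppress=True)
def unproj(m,uv,z):
    "pixels -> world points on plane z"
    uv=np.atleast_2d(uv).astype(float); f=192/np.tan(np.radians(m["vfov"]/2)); E=m["extrinsics"]
    d=np.c_[(uv[:,0]-m["cx"])/f,(uv[:,1]-m["cy"])/f,np.ones(len(uv))]@E[:3,:3]
    c=-E[:3,:3].T@E[:3,3]
    return c+d*((z-c[2])/d[:,2])[:,None]
def proj(m,P):
    P=np.atleast_2d(P).astype(float); f=192/np.tan(np.radians(m["vfov"]/2)); E=m["extrinsics"]
    q=P@E[:3,:3].T+E[:3,3]
    return np.c_[f*q[:,0]/q[:,2]+m["cx"],f*q[:,1]/q[:,2]+m["cy"]]
def Rdown(a):
    a=np.radians(a); x=np.array([0,0,-1.]); z=np.array([np.cos(a),np.sin(a),0])
    return np.c_[x,np.cross(z,x),z]
def go(p,a,pre=None):
    "shift/turn row to TCP p with jaw axis at a degrees (world), from measured pose (or pose pre=(p,a))"
    s=observe()
    R,p0=(Ro.from_rotvec(s["eef_rot"]).as_matrix(),s["eef_pos"]) if pre is None else (Rdown(pre[1]),np.array(pre[0],float))
    sh=R.T@(np.array(p,float)-p0); rv=Ro.from_matrix(R.T@Rdown(a)).as_rotvec(degrees=True)
    print("row",[round(float(v),1) for v in np.r_[sh,rv]],"dist %.0f"%np.linalg.norm(sh))
def state():
    s=observe(); R=Ro.from_rotvec(s["eef_rot"]).as_matrix()
    print("t %.1f"%s["time_s"],"p",s["eef_pos"],"jaw %.1f"%np.degrees(np.arctan2(R[1,2],R[0,2])),"xdir",R[:,0],"F",s["force"],"w %.1f"%s["width"],"q",s["q"])
def snap(c,name):
    m=imaging.camera_model(c); im=imaging.read_camera(c)
    cv2.imwrite(f"pics/{name}.png",im[:,:,::-1]); np.savez(f"pics/{name}.npz",im=im,E=m["extrinsics"],v=[m["vfov"],m["cx"],m["cy"]])
    return im,m
def load(name):
    d=np.load(f"pics/{name}.npz"); v=d["v"]
    return d["im"],dict(vfov=v[0],cx=v[1],cy=v[2],extrinsics=d["E"])
E
python3 - <<'E'
from h import *
im,m=snap("top","top1"); state()
R=Ro.from_rotvec(observe()["eef_rot"]).as_matrix(); E=imaging.camera_model("wrist")["extrinsics"]
c=-E[:3,:3].T@E[:3,3]; print("cam in tool",R.T@(c-observe()["eef_pos"]),"fwd in tool",R.T@E[2,:3],"right in tool",R.T@E[0,:3])
for q,z in [("stand1",50),("jar",75),("mat",3),("tray",6),("lever",45),("rinse_bottle",75),("bowl",25)]:
    for r in models.masks_of("top",q)[:8]:
        v,u=np.nonzero(r["region"]); P=unproj(m,[u.mean(),v.mean()],z)[0]
        print(q,"%.2f"%r["confidence"],"px %.0f %.0f"%(u.mean(),v.mean()),P[:2],"col",im[v,u].mean(0))
E
```

```text
t 0.1 p [ 166.18 -627.99  229.71] jaw -75.2 xdir [-0.  0. -1.] F [ 0.06  1.08 -0.73] w 86.6 q [ 1.33  0.32 -0.07  1.45  0.02  1.37 -0.06]
cam in tool [-154.46   73.12   -0.53] fwd in tool [ 0.96 -0.27 -0.  ] right in tool [-0. -0.  1.]
stand1 0.82 px 374 174 [ 677.25 -431.18] col [ 47.93 107.3  106.31]
stand1 0.79 px 305 207 [ 572.52 -199.15] col [159.87 160.43 157.33]
stand1 0.72 px 372 212 [ 549.94 -420.21] col [175.72 174.67 168.69]
stand1 0.58 px 390 251 [ 423.3  -470.86] col [ 42.16  75.89 138.51]
stand1 0.56 px 190 148 [779.82 184.97] col [ 85.46  52.97 108.09]
stand1 0.52 px 341 209 [ 563.15 -316.7 ] col [170.74 170.8  166.87]
stand1 0.50 px 338 244 [ 449.29 -304.98] col [28.04 34.31 49.8 ]
jar 0.66 px 218 223 [518.37  83.86] col [128.15 121.22 114.92]
jar 0.48 px 229 225 [513.37  48.82] col [171.37  81.95  78.31]
mat 0.73 px 230 178 [682.85  50.52] col [ 89.8  162.77 111.56]
mat 0.37 px 218 223 [528.12  93.67] col [127.99 121.02 114.94]
tray 0.81 px 218 223 [527.08  92.24] col [128.04 121.25 115.06]
lever 0.61 px 152 214 [554.02 306.17] col [142.68  69.06  74.06]
lever 0.30 px 341 208 [ 566.62 -318.74] col [163.32 165.12 164.42]
rinse_bottle 0.53 px 157 171 [696.27 286.51] col [123.94  67.53  74.19]
rinse_bottle 0.50 px 231 178 [666.36  43.49] col [ 91.24 165.06 110.41]
bowl 0.74 px 334 161 [ 730.54 -306.17] col [167.29 166.56 159.1 ]
bowl 0.67 px 231 178 [678.7   47.41] col [ 89.37 162.08 112.06]
```

```bash
python3 -c "
from h import *
go((610,-300,215),-90)
go((550,90,215),-90,pre=((610,-300,215),-90))"
```

```text
row [15.5, 513.0, -203.9, 14.8, -0.0, 0.0] dist 552
row [0.0, -60.0, -390.0, 0.0, 0.0, 0.0] dist 395
```

Request:
drive_tool --steps '[[[15, 513, -204, 14.8, 0, 0], [15, 513, -204, 14.8, 0, 0], [15, 513, -204, 14.8, 0, 0], [15, 513, -204, 14.8, 0, 0], [15, 513, -204, 14.8, 0, 0], [15, 513, -204, 14.8, 0, 0], [15, 513, -204, 14.8, 0, 0], [15, 513, -204, 14.8, 0, 0], [15, 513, -204, 14.8, 0, 0], [15, 513, -204, 14.8, 0, 0], [15, 513, -204, 14.8, 0, 0], [15, 513, -204, 14.8, 0, 0]]]'

```text
time_s: 1.7
eef_pos: [615.8, -290.8, 214.9]
eef_rot: [1.206, 1.217, -1.195]
force: [0.6, 0.1, 0.9]
width: 87.0
```

Request:
drive_tool --steps '[[[0, 0, 0, 0, 0, 0], [0, 0, 0, 0, 0, 0], [0, 0, 0, 0, 0, 0]]]'

```text
time_s: 2.0
eef_pos: [608.6, -302.1, 215.7]
eef_rot: [1.21, 1.207, -1.212]
force: [0.5, 0.1, 0.1]
width: 86.8
```

```bash
python3 -c "
from h import *
state(); im,m=snap('wrist','w1')
go((550,90,215),-90)"
```

```text
t 2.0 p [ 608.62 -302.15  215.68] jaw -90.2 xdir [-0. -0. -1.] F [0.49 0.08 0.1 ] w 86.8 q [ 0.66  0.41 -0.32  1.38  0.13  1.37 -1.24]
row [0.4, -59.8, -391.9, -0.2, 0.1, 0.0] dist 396
```

View pics/w1.png

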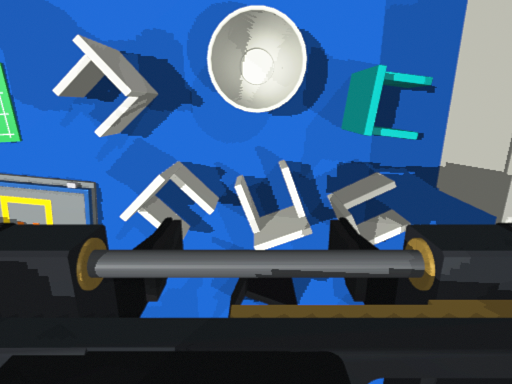

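Request:
drive_tool --steps '[[[-25, -129, -392, 0, 0, 0], [-25, -129, -392, 0, 0, 0], [-25, -129, -392, 0, 0, 0], [-25, -129, -392, 0, 0, 0], [-25, -129, -392, 0, 0, 0], [-25, -129, -392, 0, 0, 0], [-25, -129, -392, 0, 0, 0], [-25, -129, -392, 0, 0, 0], [-25, -129, -392, 0, 0, 0], [-25, -129, -392, 0, 0, 0], [-25, -129, -392, 0, 0, 0], [-25, -129, -392, 0, 0, 0]]]'

```text
time_s: 3.25
eef_pos: [481.5, 89.3, 240.3]
eef_rot: [1.211, 1.207, -1.213]
force: [0.9, -0.0, 0.0]
width: 86.6
```

Request:
drive_tool --steps '[[[0, 0, 0, 0, 0, 0], [0, 0, 0, 0, 0, 0], [0, 0, 0, 0, 0, 0]]]'

```text
time_s: 3.55
eef_pos: [481.0, 91.4, 240.3]
eef_rot: [1.21, 1.209, -1.21]
force: [0.4, -0.4, 0.5]
width: 87.4
```

```bash
python3 -c "
from h import *
state(); im,m=snap('wrist','w2')"
```

```text
t 3.5 p [481.    91.41 240.33] jaw -90.0 xdir [-0.  0. -1.] F [ 0.38 -0.42  0.46] w 87.4 q [ 0.36 -0.   -0.59  1.8  -0.    1.34 -1.81]
```

View pics/w2.png

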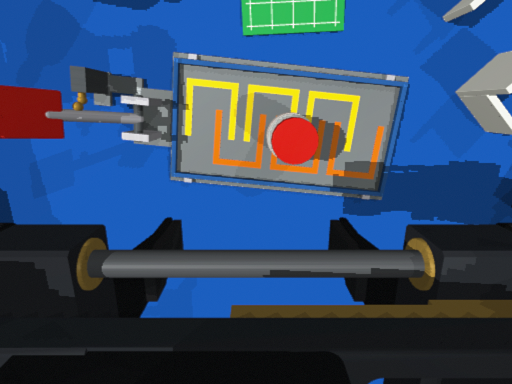

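```bash
cat > fit.py <<'E'
from h import *
from scipy.optimize import least_squares
im,m=load("w2"); hsv=cv2.cvtColor(im,cv2.COLOR_RGB2HSV)
win=np.zeros(im.shape[:2],bool); win[60:200,178:400]=1
yel=win&(hsv[...,0]>24)&(hsv[...,0]<36)&(hsv[...,1]>140)
ora=win&(hsv[...,0]>7)&(hsv[...,0]<18)&(hsv[...,1]>140)
pts={}
for k,M in (("y",yel),("o",ora)):
    v,u=np.nonzero(M); pts[k]=unproj(m,np.c_[u,v],6)[:,:2]; print(k,len(u))
def seg(P,a,b):
    a=np.array(a,float);b=np.array(b,float);t=np.clip((P-a)@(b-a)/((b-a)@(b-a)),0,1)
    return np.linalg.norm(P-a-t[:,None]*(b-a),axis=1)
def dist(P,ys,s,d):
    # s=+1 mouth +x, centre x=-s*d
    D=[]
    for y in ys:
        w=-s*d-s*31; e=-s*d+s*31
        for A,B in (((w,y-28),(w,y+28)),((w,y-28),(e,y-28)),((w,y+28),(e,y+28))): D.append(seg(P,A,B))
    return np.min(D,0)
def res(p):
    c,s=np.cos(p[2]),np.sin(p[2]); R=np.array([[c,-s],[s,c]])
    o=(pts["o"]-p[:2])@R; y=(pts["y"]-p[:2])@R
    return np.r_[dist(o,[-95,-19,57],1,p[3]),dist(y,[-57,19,95],-1,p[3])]
best=None
for dy in (-15,0,15):
    for th in (-.15,-.05,.05):
      for d in (10,25):
        r=least_squares(res,[520,45+dy,th,d],loss="soft_l1",f_scale=3)
        if best is None or r.cost<best.cost: best=r
print(best.x,np.degrees(best.x[2]),"rms",np.sqrt((res(best.x)**2).mean()))
x,y,th,d=best.x
R=np.array([[np.cos(th),-np.sin(th)],[np.sin(th),np.cos(th)]])
for i in range(6): print("place",i+1,R@[(-1 if i%2==0 else 1)*d,-95+38*i]+[x,y])
# jar: red lid at z~75 ; mat corners
red=((hsv[...,0]<6)|(hsv[...,0]>174))&(hsv[...,1]>150); red[:,:150]=0; red[200:]=0
v,u=np.nonzero(red); cnt=max(cv2.findContours(red.astype(np.uint8),0,1)[0],key=cv2.contourArea)
W=unproj(m,cnt[:,0],75+6)[:,:2]; print("lid",cv2.minEnclosingCircle(W.astype(np.float32)))
# tray corners check
uv=proj(m,np.c_[(R@np.array([[80,145],[80,-145],[-80,-145],[-80,145]]).T).T+[x,y],[6]*4]); print("tray corners px",uv)
rl=((hsv[...,0]<6)|(hsv[...,0]>174))&(hsv[...,1]>150); rl[:,100:]=0
v,u=np.nonzero(rl); print("lever red px",u.min(),u.max(),v.min(),v.max())
P=R@[0,145]+[x,y]; print("tray end",P)
E
python3 fit.py
```

```text
y 2565
o 2348
[522.39  54.9   -0.1   17.11] -5.6884925191115645 rms 2.4023612073134237
place 1 [495.95 -37.94]
place 2 [533.77  -3.52]
place 3 [503.48  37.68]
place 4 [541.3   72.11]
place 5 [511.01 113.31]
place 6 [548.83 147.73]
lid ((517.7813720703125, 50.26853561401367), 24.98310089111328)
tray corners px [[172.49  51.39]
 [408.91  76.35]
 [381.38 199.68]
 [169.86 179.75]]
lever red px 0 62 86 137
tray end [536.76 199.18]
```

```bash
python3 - <<'E'
from h import *
for n,z in (("top1",3),("w2",3)):
    im,m=load(n); hsv=cv2.cvtColor(im,cv2.COLOR_RGB2HSV)
    g=((hsv[...,0]>50)&(hsv[...,0]<75)&(hsv[...,1]>100)).astype(np.uint8); g=cv2.morphologyEx(g,cv2.MORPH_CLOSE,np.ones((5,5)))
    c=max(cv2.findContours(g,0,1)[0],key=cv2.contourArea); W=unproj(m,c[:,0],z)[:,:2]
    print(n,cv2.minAreaRect(W.astype(np.float32)),W.min(0),W.max(0))
p=(518,50.3,45)
go((518,50.3,150),-90); go(p,-90)
E
```

```text
top1 ((682.2869873046875, 48.27014923095703), (89.53675079345703, 118.13030242919922), 2.7615134716033936) [634.97 -10.34] [728.68 107.5 ]
w2 ((653.634765625, 47.35982131958008), (119.47855377197266, 35.84479904174805), 89.89686584472656) [635.77 -12.37] [671.66 107.09]
row [90.3, 37.1, 41.3, -0.0, -0.0, 0.0] dist 106
row [195.3, 37.1, 41.3, -0.0, -0.0, 0.0] dist 203
```

Request:
drive_tool --steps '[[[90, 37, 41, 0, 0, 0], [90, 37, 41, 0, 0, 0], [90, 37, 41, 0, 0, 0], [90, 37, 41, 0, 0, 0], [130, 37, 41, 0, 0, 0], [165, 37, 41, 0, 0, 0], [195, 37, 41, 0, 0, 0], [195, 37, 41, 0, 0, 0], [195, 37, 41, 0, 0, 0], [195, 37, 41, 0, 0, 0]]]'

```text
time_s: 4.6
eef_pos: [520.0, 51.8, 48.4]
eef_rot: [1.211, 1.206, -1.205]
force: [-0.4, 0.2, -0.2]
width: 86.6
```

Request:
drive_tool --jaw 0.4 --steps '[[[0, 0, 0, 0, 0, 0], [0, 0, 0, 0, 0, 0], [0, 0, 0, 0, 0, 0], [0, 0, 0, 0, 0, 0], [0, 0, 0, 0, 0, 0], [0, 0, 0, 0, 0, 0]]]'

```text
time_s: 5.2
eef_pos: [517.9, 50.7, 45.7]
eef_rot: [1.208, 1.209, -1.209]
force: [-0.4, -1.7, 2.0]
width: 54.9
```

```bash
python3 -c "
from h import *
state(); p=observe()['eef_pos']; go((p[0],p[1],140),-90); go((681.5,47.8,140),-90); go((681.5,47.8,p[2]-2.5),-90)"
```

```text
t 5.2 p [517.9   50.66  45.65] jaw -90.0 xdir [-0. -0. -1.] F [-0.38 -1.74  2.04] w 54.9 q [ 0.34  0.27 -0.55  1.95  0.17  0.96 -1.85]
row [-94.3, -0.0, 0.1, 0.0, 0.0, 0.0] dist 94
row [-94.4, 163.6, 3.0, 0.0, 0.0, 0.0] dist 189
row [2.5, 163.6, 2.9, 0.0, 0.0, 0.0] dist 164
```

Request:
drive_tool --jaw 0.4 --steps '[[[-40, 0, 0, 0, 0, 0], [-80, 0, 0, 0, 0, 0], [-80, 30, 1, 0, 0, 0], [-80, 65, 2, 0, 0, 0], [-80, 100, 3, 0, 0, 0], [-80, 135, 3, 0, 0, 0], [-80, 164, 3, 0, 0, 0], [-80, 164, 3, 0, 0, 0], [-80, 164, 3, 0, 0, 0], [-80, 164, 3, 0, 0, 0], [-80, 164, 3, 0, 0, 0]]]'

```text
time_s: 6.3
eef_pos: [680.8, 48.3, 125.4]
eef_rot: [1.208, 1.21, -1.209]
force: [0.6, 0.1, -2.3]
width: 55.0
```

```bash
python3 -c "
from h import *
state();  go((681.5,47.8,43),-90)"
```

```text
t 6.3 p [680.81  48.28 125.43] jaw -89.9 xdir [-0. -0. -1.] F [ 0.58  0.06 -2.29] w 55.0 q [ 0.27  0.5  -0.51  1.47  0.25  1.23 -1.85]
row [82.4, 0.8, 0.4, 0.1, 0.0, 0.0] dist 82
```

Request:
drive_tool --steps '[[[30, 0.5, 0, 0, 0, 0], [55, 0.5, 0, 0, 0, 0], [70, 0.5, 0, 0, 0, 0], [78, 0.5, 0, 0, 0, 0], [82, 0.5, 0, 0, 0, 0], [82, 0.5, 0, 0, 0, 0], [82, 0.5, 0, 0, 0, 0], [82, 0.5, 0, 0, 0, 0]]]'

```text
time_s: 7.1
eef_pos: [683.1, 48.3, 44.7]
eef_rot: [1.21, 1.208, -1.207]
force: [0.0, -0.8, -3.8]
width: 55.1
```

Request:
drive_tool --jaw 1.0 --steps '[[[0, 0, 0, 0, 0, 0], [0, 0, 0, 0, 0, 0], [0, 0, 0, 0, 0, 0], [0, 0, 0, 0, 0, 0], [0, 0, 0, 0, 0, 0], [-20, 0, 0, 0, 0, 0], [-60, 0, 0, 0, 0, 0], [-110, 0, 0, 0, 0, 0], [-150, 0, 0, 0, 0, 0], [-190, 0, 0, 0, 0, 0], [-190, 0, 0, 0, 0, 0], [-190, 0, 0, 0, 0, 0]]]'

```text
time_s: 8.3
eef_pos: [682.9, 48.3, 234.9]
eef_rot: [1.21, 1.207, -1.207]
force: [0.1, -0.2, -1.0]
width: 87.0
```

```bash
python3 -c "
from h import *
state();  go((560,-270,240),-90)"
```

```text
t 8.3 p [682.88  48.34 234.85] jaw -90.0 xdir [ 0. -0. -1.] F [ 0.12 -0.21 -1.01] w 87.0 q [ 0.27  0.44 -0.53  1.33  0.22  1.42 -1.82]
row [-5.4, -123.0, 318.3, 0.0, 0.0, -0.1] dist 341
```

Request:
drive_tool --steps '[[[-5, -153, 338, 0, 0, 0], [-5, -153, 338, 0, 0, 0], [-5, -153, 338, 0, 0, 0], [-5, -153, 338, 0, 0, 0], [-5, -153, 338, 0, 0, 0], [-5, -153, 338, 0, 0, 0], [-5, -153, 338, 0, 0, 0], [-5, -153, 338, 0, 0, 0], [-5, -153, 338, 0, 0, 0], [-5, -153, 338, 0, 0, 0], [-5, -153, 338, 0, 0, 0], [-5, -153, 338, 0, 0, 0]]]'

```text
time_s: 9.5
eef_pos: [530.4, -287.7, 238.1]
eef_rot: [1.207, 1.212, -1.206]
force: [0.4, -0.2, 0.0]
width: 87.1
```

Request:
drive_tool --steps '[[[0, 0, 0, 0, 0, 0], [0, 0, 0, 0, 0, 0], [0, 0, 0, 0, 0, 0]]]'

```text
time_s: 9.8
eef_pos: [529.8, -289.6, 238.6]
eef_rot: [1.208, 1.21, -1.208]
force: [0.1, -0.8, -0.2]
width: 87.1
```

```bash
python3 - <<'E'
from h import *
state(); im,m=snap('wrist','w3')
rs=models.masks_of("wrist","stand1")
for i,r in enumerate(rs):
    v,u=np.nonzero(r["region"]); print(i,"%.2f"%r["confidence"],"%.0f %.0f"%(u.mean(),v.mean()),len(u),im[v,u].mean(0))
E
```

```text
t 9.8 p [ 529.75 -289.56  238.63] jaw -89.9 xdir [ 0. -0. -1.] F [ 0.15 -0.8  -0.23] w 87.1 q [ 0.78  0.24 -0.38  1.55  0.09  1.37 -1.18]
0 0.87 288 142 2083 [209.18 210.89 208.42]
1 0.86 123 26 2709 [152.96 154.51 150.89]
2 0.84 275 224 2001 [20.86 23.33 28.94]
3 0.66 177 130 2737 [175.94 177.58 174.73]
4 0.63 374 149 2872 [185.85 186.65 180.99]
5 0.61 388 32 3430 [ 13.23 131.99 129.23]
6 0.56 396 230 1257 [ 22.15  59.44 129.65]
```

View pics/w3.png

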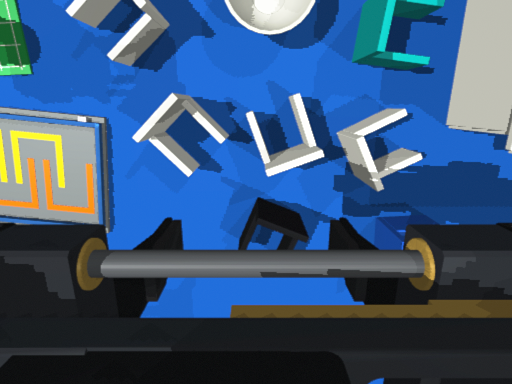

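```bash
cat > sf.py <<'E'
from h import *
from scipy.optimize import minimize
BX=[((-35,-27),(-32,32),80),((-35,35),(-32,-24),48),((-35,35),(24,32),48)]
CORN=[np.array([[x,y,z] for x in bx for y in by for z in (0,h)],float) for bx,by,h in BX]
K=3
def whites(im):
    hsv=cv2.cvtColor(im,cv2.COLOR_RGB2HSV); return (hsv[...,1]<60)&(hsv[...,2]>60)
def sil(m,p,box,z0=0):
    x,y,t=p; c,s=np.cos(t),np.sin(t); R=np.array([[c,-s,0],[s,c,0],[0,0,1]])
    u0,v0,u1,v1=box; M=np.zeros(((v1-v0)*K,(u1-u0)*K),np.uint8)
    for C in CORN:
        uv=(proj(m,C@R.T+[x,y,z0])-[u0,v0]+.5)*K-.5
        cv2.fillConvexPoly(M,cv2.convexHull(np.round(uv*16).astype(np.int32)),1,shift=4)
    return M
def fitstand(m,mask,box,z0=0,guess=None,starts=12):
    """mask: bool image; box u0,v0,u1,v1; returns (x,y,theta) of stand, IoU"""
    u0,v0,u1,v1=box; T=np.kron(mask[v0:v1,u0:u1].astype(np.uint8),np.ones((K,K),np.uint8))
    def cost(q):
        M=sil(m,(q[0],q[1],q[2]/30),box,z0); return 1-(M&T).sum()/max((M|T).sum(),1)
    if guess is None:
        v,u=np.nonzero(mask); g=unproj(m,[u.mean(),v.mean()],30)[0][:2]
        cs=sorted((cost((*g,30*a)),a) for a in np.linspace(0,2*np.pi,24,endpoint=False))[:6]
        st=[(*g,30*a) for _,a in cs]
    else: st=[(guess[0],guess[1],30*guess[2])]
    b=None
    for s in st:
        S=np.array([s,(s[0]+8,s[1],s[2]),(s[0],s[1]+8,s[2]),(s[0],s[1],s[2]+6)])
        r=minimize(cost,s,method="Nelder-Mead",options=dict(initial_simplex=S,xatol=.05,fatol=1e-5,maxiter=300))
        if b is None or r.fun<b.fun: b=r
    return np.array([b.x[0],b.x[1],b.x[2]/30]),1-b.fun
def findall(name,regions,z0=0):
    im,m=load(name); W=whites(im); out=[]
    for r in regions:
        if im[r].mean(0).max()<120 or np.ptp(im[r].mean(0))>25: continue
        v,u=np.nonzero(r); R=cv2.dilate(r.astype(np.uint8),np.ones((9,9)))>0
        mk=W&R
        box=(max(u.min()-15,0),max(v.min()-15,0),min(u.max()+15,512),min(v.max()+15,384))
        p,i=fitstand(m,mk,box,z0)
        print("stand px %.0f %.0f"%(u.mean(),v.mean()),"pos",p[:2],"mouth deg %.1f"%((np.degrees(p[2])+180)%360-180),"IoU %.3f"%i)
        out.append((p,i))
    return out
def look(name):
    im,m=snap("wrist",name)
    return findall(name,[r["region"] for r in models.masks_of("wrist","stand1")])
E
python3 - <<'E'
from sf import *
state(); r=look("w4")
E
```

```text
t 9.9 p [ 529.61 -289.81  238.61] jaw -90.0 xdir [ 0. -0. -1.] F [-1.03 -0.45  0.35] w 86.9 q [ 0.78  0.24 -0.38  1.55  0.09  1.37 -1.18]
stand px 374 149 pos [ 555.43 -440.42] mouth deg -64.5 IoU 0.949
stand px 177 129 pos [ 567.71 -206.62] mouth deg -135.6 IoU 0.959
stand px 289 142 pos [ 572.21 -320.39] mouth deg 20.4 IoU 0.947
```

```bash
cat >> sf.py <<'E'
TR=(522.39,54.9,np.radians(-5.69),17.1)
def place(i):
    x,y,t,d=TR; s=-1 if i%2 else 1
    c,sn=np.cos(t),np.sin(t); lx,ly=s*d+s*31,-95+38*(i-1)   # web middle
    return np.array([x+c*lx-sn*ly,y+sn*lx+c*ly]),np.degrees(t)
def pick(x,y,deg,i,h=61):
    flip=0 if i%2 else 180
    t=np.radians(deg); w=np.array([x-31*np.cos(t),y-31*np.sin(t)]); a=(deg+flip+180)%360-180
    print("pick web",w,"a %.1f"%a); go((*w,150),a); go((*w,h),a)
def put(i,z=150):
    w,a=place(i); print("place",i,"web",w,"a %.1f"%a); go((*w,z),a)
E
python3 -c "
from sf import *
state(); pick(572.2,-320.4,20.4,1)"
```

```text
t 10.0 p [ 529.55 -289.92  238.59] jaw -90.0 xdir [ 0. -0. -1.] F [-0.17  0.36 -0.22] w 87.1 q [ 0.78  0.24 -0.38  1.55  0.09  1.37 -1.18]
pick web [ 543.14 -331.21] a 20.4
row [88.6, 13.6, 41.3, -110.4, 0.0, 0.0] dist 99
row [177.6, 13.6, 41.3, -110.4, 0.0, 0.0] dist 183
```

Request:
drive_tool --jaw 0.4 --steps '[[[80, 13, 41, -100, 0, 0], [80, 13, 41, -100, 0, 0], [80, 13, 41, -100, 0, 0], [80, 13, 41, -100, 0, 0], [80, 13, 41, -100, 0, 0], [80, 13, 41, -100, 0, 0], [80, 13, 41, -100, 0, 0], [80, 13, 41, -100, 0, 0], [80, 13, 41, -100, 0, 0], [80, 13, 41, -100, 0, 0], [80, 13, 41, -100, 0, 0], [80, 13, 41, -100, 0, 0]]]'

```text
time_s: 11.2
eef_pos: [542.5, -331.1, 158.5]
eef_rot: [-0.141, 1.566, 0.141]
force: [-0.3, -0.1, -0.0]
width: 34.8
```

Request:
drive_tool --steps '[[[0, 0, 0, -10.4, 0, 0], [0, 0, 0, -10.4, 0, 0], [0, 0, 0, -10.4, 0, 0], [0, 0, 0, -10.4, 0, 0], [0, 0, 0, -10.4, 0, 0]]]'

```text
time_s: 11.7
eef_pos: [542.6, -330.9, 158.6]
eef_rot: [-0.279, 1.553, 0.278]
force: [-0.4, -0.0, 0.3]
width: 34.5
```

```bash
python3 -c "
from sf import *
state(); pick(572.2,-320.4,20.4,1)"
```

```text
t 11.7 p [ 542.56 -330.91  158.58] jaw 20.3 xdir [-0. -0. -1.] F [-0.4  -0.02  0.26] w 34.5 q [ 1.01  0.41 -0.65  1.56  0.25  1.26  0.68]
pick web [ 543.14 -331.21] a 20.4
row [8.6, -0.5, 0.4, -0.1, -0.0, 0.0] dist 9
row [97.6, -0.5, 0.5, -0.1, -0.0, 0.0] dist 98
```

Request:
drive_tool --steps '[[[40, -0.5, 0.5, 0, 0, 0], [70, -0.5, 0.5, 0, 0, 0], [88, -0.5, 0.5, 0, 0, 0], [97.5, -0.5, 0.5, 0, 0, 0], [97.5, -0.5, 0.5, 0, 0, 0], [97.5, -0.5, 0.5, 0, 0, 0]]]'

```text
time_s: 12.3
eef_pos: [543.9, -331.4, 62.1]
eef_rot: [-0.28, 1.552, 0.279]
force: [0.2, -0.6, -0.2]
width: 34.7
```

Request:
drive_tool --jaw 0.0 --steps '[[[0, 0, 0, 0, 0, 0], [0, 0, 0, 0, 0, 0], [0, 0, 0, 0, 0, 0], [0, 0, 0, 0, 0, 0], [0, 0, 0, 0, 0, 0], [-30, 0, 0, 0, 0, 0], [-60, 0, 0, 0, 0, 0], [-90, 0, 0, 0, 0, 0], [-110, 0, 0, 0, 0, 0], [-110, 0, 0, 0, 0, 0]]]'

```text
time_s: 13.3
eef_pos: [544.9, -331.9, 174.2]
eef_rot: [-0.283, 1.549, 0.276]
force: [1.2, -0.1, -1.4]
width: 7.6
```

```bash
python3 -c "
from sf import *
state(); put(1,165)"
```

```text
t 13.3 p [ 544.89 -331.91  174.2 ] jaw 20.4 xdir [ 0. -0. -1.] F [ 1.18 -0.05 -1.39] w 7.6 q [ 1.02  0.4  -0.66  1.54  0.25  1.28  0.69]
place 1 web [465.11 -34.86] a -5.7
row [7.9, 306.3, 28.9, 26.1, 0.2, 0.2] dist 308
```

Request:
drive_tool --steps '[[[5, 306, 29, 26, 0, 0], [5, 306, 29, 26, 0, 0], [5, 306, 29, 26, 0, 0], [5, 306, 29, 26, 0, 0], [5, 306, 29, 26, 0, 0], [5, 306, 29, 26, 0, 0], [5, 306, 29, 26, 0, 0], [5, 306, 29, 26, 0, 0], [5, 306, 29, 26, 0, 0], [5, 306, 29, 26, 0, 0], [5, 306, 29, 26, 0, 0], [5, 306, 29, 26, 0, 0]]]'

```text
time_s: 14.5
eef_pos: [463.7, -35.2, 165.8]
eef_rot: [0.078, 1.57, -0.077]
force: [0.7, -0.3, -2.4]
width: 8.0
```

```bash
python3 -c "
from sf import *
state(); put(1,68)"
```

```text
t 14.5 p [463.69 -35.22 165.83] jaw -5.7 xdir [-0.  0. -1.] F [ 0.67 -0.33 -2.36] w 8.0 q [ 0.82 -0.   -0.79  1.95 -0.    1.19 -0.07]
place 1 web [465.11 -34.86] a -5.7
row [97.8, 0.4, 1.4, 0.0, -0.0, -0.0] dist 98
```

Request:
drive_tool --steps '[[[40, 0.4, 1.4, 0, 0, 0], [70, 0.4, 1.4, 0, 0, 0], [85, 0.4, 1.4, 0, 0, 0], [93, 0.4, 1.4, 0, 0, 0], [95, 0.4, 1.4, 0, 0, 0], [97, 0.4, 1.4, 0, 0, 0], [98, 0.4, 1.4, 0, 0, 0], [98, 0.4, 1.4, 0, 0, 0], [98, 0.4, 1.4, 0, 0, 0]]]'

```text
time_s: 15.4
eef_pos: [465.4, -34.2, 68.6]
eef_rot: [0.076, 1.568, -0.077]
force: [0.4, -0.8, -0.6]
width: 7.9
```

Request:
drive_tool --jaw 0.35 --steps '[[[0, 0, 0, 0, 0, 0], [0, 0, 0, 0, 0, 0], [0, 0, 0, 0, 0, 0], [0, 0, 0, 0, 0, 0], [-20, 0, 0, 0, 0, 0], [-60, 0, 0, 0, 0, 0], [-110, 0, 0, 0, 0, 0], [-160, 0, 0, 0, 0, 0], [-170, 0, 0, 0, 0, 0], [-170, 0, 0, 0, 0, 0]]]'

```text
time_s: 16.4
eef_pos: [466.4, -34.2, 240.1]
eef_rot: [0.075, 1.565, -0.078]
force: [0.3, -0.1, -0.1]
width: 31.0
```

```bash
python3 -c "
from sf import *
state(); go((530,-290,240),-90);go((530,-290,240),-5.7)"
```

```text
t 16.4 p [466.37 -34.25 240.07] jaw -5.6 xdir [ 0. -0. -1.] F [ 0.29 -0.08 -0.12] w 31.0 q [ 0.85 -0.07 -0.79  1.85 -0.05  1.34 -0.02]
row [0.9, -248.4, 88.2, 84.4, 0.3, -0.1] dist 264
row [0.9, -248.4, 88.2, 0.1, 0.3, 0.1] dist 264
```

```bash
cat >> sf.py <<'E'
def check(name,n):
    """fit nested stands 1..n in the wrist picture, each from its nominal pose"""
    im,m=snap("wrist",name); x,y,t,d=TR; c,s=np.cos(t),np.sin(t); P=[]
    for i in range(1,n+1):
        sg=-1 if i%2 else 1; lx,ly=sg*d,-95+38*(i-1)
        P.append((x+c*lx-s*ly,y+s*lx+c*ly,t+(0 if i%2 else np.pi)))
    P=np.array(P); P0=P.copy()
    # joint fit: union silhouette of all
    uv=np.vstack([proj(m,np.array([[p[0]+a,p[1]+b,z] for a in(-55,55) for b in(-55,55) for z in(6,86)])) for p in P])
    box=(max(int(uv[:,0].min()),0),max(int(uv[:,1].min()),0),min(int(uv[:,0].max()),512),min(int(uv[:,1].max()),230))
    W=whites(im); W&=im.min(2)>150   # tray is darker grey
    u0,v0,u1,v1=box; W2=im.min(2)[v0:v1,u0:u1]
    T=np.kron(W[v0:v1,u0:u1].astype(np.uint8),np.ones((K,K),np.uint8))
    return im,m,P0,box,T
E
python3 - <<'E'
from sf import *
state(); im,m=snap("wrist","p1")
rs=models.masks_of("wrist","stand1")
for r in rs: 
    v,u=np.nonzero(r["region"]); print("%.0f %.0f %.2f"%(u.mean(),v.mean(),r["confidence"]),im[r["region"]].mean(0))
findall("p1",[r["region"] for r in rs],6)
x,y,t,d=TR; print("nominal",x-np.cos(t)*d+95*np.sin(t),y-d*np.sin(t)-95*np.cos(t))
E
```

```text
t 16.4 p [466.37 -34.25 240.07] jaw -5.6 xdir [ 0. -0. -1.] F [ 0.29 -0.08 -0.12] w 31.0 q [ 0.85 -0.07 -0.79  1.85 -0.05  1.34 -0.02]
275 170 0.94 [217.45 218.13 212.15]
453 228 0.64 [148.56 149.66 144.38]
425 381 0.39 [ 11.11 119.83 116.78]
stand px 275 170 pos [493.12 -34.8 ] mouth deg -0.9 IoU 0.683
stand px 453 228 pos [ 741.74 -164.9 ] mouth deg -31.8 IoU 0.556
nominal 495.95537615585715 -37.93652655188407
```

View pics/p1.png

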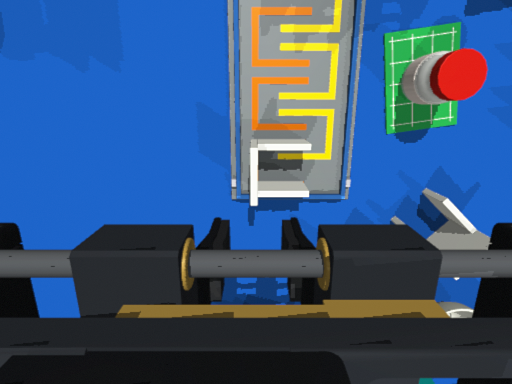

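```bash
python3 - <<'E'
from sf import *
im,m=load("p1")
reg=[r["region"] for r in models.masks_of("wrist","stand1")][0]
for nm,mk in (("net",reg),("bright",(im.min(2)>165)&(cv2.dilate(reg.astype(np.uint8),np.ones((7,7)))>0))):
    v,u=np.nonzero(mk); box=(u.min()-15,v.min()-15,u.max()+15,v.max()+15)
    p,i=fitstand(m,mk,box,6,guess=(496,-38,-.1)); print(nm,p[:2],np.degrees(p[2]),i)
    M=sil(m,p,box,6)
E
```

```text
net [494.91 -37.35] -5.6658308202735865 0.9701080837649179
bright [494.83 -37.54] -6.23588153794065 0.9171870604781998
```

Request:
drive_tool --steps '[[[0, -248, 88, 84.4, 0, 0], [0, -248, 88, 84.4, 0, 0], [0, -248, 88, 84.4, 0, 0], [0, -248, 88, 84.4, 0, 0], [0, -248, 88, 84.4, 0, 0], [0, -248, 88, 84.4, 0, 0], [0, -248, 88, 84.4, 0, 0], [0, -248, 88, 84.4, 0, 0], [0, -248, 88, 84.4, 0, 0], [0, -248, 88, 84.4, 0, 0], [0, -248, 88, 84.4, 0, 0], [0, -248, 88, 84.4, 0, 0]]]'

```text
time_s: 17.75
eef_pos: [527.9, -288.9, 236.2]
eef_rot: [1.206, 1.214, -1.207]
force: [0.4, 0.2, 0.5]
width: 30.7
```

```bash
python3 - <<'E'
from sf import *
state(); r=look("w5")
for p,i in r:
    if abs(p[1]+206)<40: pick(p[0],p[1],np.degrees(p[2]),2)
E
```

```text
t 17.8 p [ 527.92 -288.91  236.22] jaw -89.8 xdir [-0.  0. -1.] F [0.4  0.16 0.54] w 30.7 q [ 0.89  0.26 -0.52  1.55  0.13  1.37 -1.21]
stand px 124 25 pos [ 696.47 -139.85] mouth deg 130.7 IoU 0.958
stand px 376 148 pos [ 555.4  -440.52] mouth deg -63.9 IoU 0.954
stand px 176 127 pos [ 567.83 -206.86] mouth deg -135.4 IoU 0.961
stand px 51 199 pos [493.11 -31.74] mouth deg -5.0 IoU 0.807
pick web [ 589.92 -185.11] a 44.6
row [87.0, 62.1, -103.8, -134.4, -0.1, -0.0] dist 149
row [176.0, 62.2, -103.7, -134.4, -0.1, -0.0] dist 214
```

Request:
drive_tool --jaw 0.4 --steps '[[[80, 62, -104, -100, 0, 0], [80, 62, -104, -100, 0, 0], [80, 62, -104, -100, 0, 0], [80, 62, -104, -100, 0, 0], [80, 62, -104, -100, 0, 0], [80, 62, -104, -100, 0, 0], [80, 62, -104, -100, 0, 0], [80, 62, -104, -100, 0, 0], [80, 62, -104, -100, 0, 0], [80, 62, -104, -100, 0, 0], [80, 62, -104, -100, 0, 0], [80, 62, -104, -100, 0, 0]]]'

```text
time_s: 19.05
eef_pos: [590.3, -185.5, 157.8]
eef_rot: [-0.142, 1.566, 0.143]
force: [0.4, 0.3, 0.1]
width: 34.7
```

Request:
drive_tool --steps '[[[0, 0, 0, -34.4, 0, 0], [0, 0, 0, -34.4, 0, 0], [0, 0, 0, -34.4, 0, 0], [0, 0, 0, -34.4, 0, 0], [0, 0, 0, -34.4, 0, 0], [0, 0, 0, -34.4, 0, 0], [0, 0, 0, -34.4, 0, 0]]]'

```text
time_s: 19.75
eef_pos: [590.4, -185.5, 158.0]
eef_rot: [-0.605, 1.485, 0.604]
force: [-0.3, 0.2, -0.3]
width: 34.9
```

```bash
python3 -c "
from sf import *
state(); pick(567.8,-206.8,-135.5,2)"
```

```text
t 19.8 p [ 590.39 -185.49  157.98] jaw 44.3 xdir [-0. -0. -1.] F [-0.27  0.23 -0.27] w 34.9 q [ 1.    0.46 -0.95  1.6   0.39  1.28  0.76]
pick web [ 589.91 -185.07] a 44.5
row [8.0, 0.6, -0.1, -0.2, -0.0, 0.0] dist 8
row [97.0, 0.6, -0.0, -0.2, -0.0, 0.0] dist 97
```

Request:
drive_tool --steps '[[[40, 0.6, 0, 0, 0, 0], [70, 0.6, 0, 0, 0, 0], [88, 0.6, 0, 0, 0, 0], [97, 0.6, 0, 0, 0, 0], [97, 0.6, 0, 0, 0, 0], [97, 0.6, 0, 0, 0, 0], [97, 0.6, 0, 0, 0, 0]]]'

```text
time_s: 20.45
eef_pos: [591.2, -185.1, 62.6]
eef_rot: [-0.607, 1.483, 0.605]
force: [0.9, -1.0, 0.7]
width: 35.0
```

Request:
drive_tool --jaw 0.0 --steps '[[[0, 0, 0, 0, 0, 0], [0, 0, 0, 0, 0, 0], [0, 0, 0, 0, 0, 0], [0, 0, 0, 0, 0, 0], [0, 0, 0, 0, 0, 0], [-30, 0, 0, 0, 0, 0], [-60, 0, 0, 0, 0, 0], [-90, 0, 0, 0, 0, 0], [-110, 0, 0, 0, 0, 0], [-125, 0, 0, 0, 0, 0], [-125, 0, 0, 0, 0, 0]]]'

```text
time_s: 21.55
eef_pos: [591.1, -185.1, 187.8]
eef_rot: [-0.608, 1.482, 0.604]
force: [0.8, 0.0, -1.5]
width: 7.7
```

```bash
python3 -c "
from sf import *
state(); put(2,180)"
```

```text
t 21.6 p [ 591.07 -185.07  187.84] jaw 44.4 xdir [ 0. -0. -1.] F [ 0.84  0.03 -1.52] w 7.7 q [ 1.01  0.44 -0.97  1.57  0.37  1.33  0.77]
place 2 web [564.6   -6.59] a -5.7
row [7.5, 146.0, 106.0, 50.1, 0.1, 0.1] dist 181
```

Request:
drive_tool --steps '[[[5, 146, 106, 50.1, 0, 0], [5, 146, 106, 50.1, 0, 0], [5, 146, 106, 50.1, 0, 0], [5, 146, 106, 50.1, 0, 0], [5, 146, 106, 50.1, 0, 0], [5, 146, 106, 50.1, 0, 0], [5, 146, 106, 50.1, 0, 0], [5, 146, 106, 50.1, 0, 0], [5, 146, 106, 50.1, 0, 0], [5, 146, 106, 50.1, 0, 0]]]'

```text
time_s: 22.55
eef_pos: [563.4, -6.8, 180.6]
eef_rot: [0.077, 1.57, -0.077]
force: [-0.6, -0.2, -1.9]
width: 7.6
```

```bash
python3 -c "
from sf import *
state(); put(2,68)"
```

```text
t 22.6 p [563.39  -6.8  180.64] jaw -5.6 xdir [-0.  0. -1.] F [-0.58 -0.21 -1.9 ] w 7.6 q [ 0.75  0.28 -0.91  1.71  0.23  1.26 -0.31]
place 2 web [564.6   -6.59] a -5.7
row [112.6, 0.3, 1.3, 0.1, -0.0, -0.0] dist 113
```

Request:
drive_tool --steps '[[[40, 0.3, 1, 0, 0, 0], [70, 0.3, 1, 0, 0, 0], [90, 0.3, 1, 0, 0, 0], [102, 0.3, 1, 0, 0, 0], [108, 0.3, 1, 0, 0, 0], [111, 0.3, 1, 0, 0, 0], [113, 0.3, 1, 0, 0, 0], [113, 0.3, 1, 0, 0, 0], [113, 0.3, 1, 0, 0, 0]]]'

```text
time_s: 23.45
eef_pos: [565.1, -6.3, 68.8]
eef_rot: [0.077, 1.568, -0.078]
force: [0.4, -0.7, -1.4]
width: 8.1
```

Request:
drive_tool --jaw 0.35 --steps '[[[0, 0, 0, 0, 0, 0], [0, 0, 0, 0, 0, 0], [0, 0, 0, 0, 0, 0], [0, 0, 0, 0, 0, 0], [-20, 0, 0, 0, 0, 0], [-60, 0, 0, 0, 0, 0], [-110, 0, 0, 0, 0, 0], [-160, 0, 0, 0, 0, 0], [-170, 0, 0, 0, 0, 0], [-170, 0, 0, 0, 0, 0]]]'

```text
time_s: 24.45
eef_pos: [565.9, -6.1, 240.3]
eef_rot: [0.077, 1.565, -0.078]
force: [-0.1, -0.1, -0.3]
width: 30.5
```

```bash
python3 -c "
from sf import *
state(); go((530,-290,240),-90)"
```

```text
t 24.4 p [565.88  -6.14 240.29] jaw -5.7 xdir [ 0. -0. -1.] F [-0.08 -0.09 -0.29] w 30.5 q [ 0.76  0.24 -0.92  1.63  0.19  1.37 -0.28]
row [0.5, -286.0, -7.6, 84.3, 0.2, -0.2] dist 286
```

Next: stand C to place 3.

Request:
drive_tool --steps '[[[0, -286, -8, 84.3, 0, 0], [0, -286, -8, 84.3, 0, 0], [0, -286, -8, 84.3, 0, 0], [0, -286, -8, 84.3, 0, 0], [0, -286, -8, 84.3, 0, 0], [0, -286, -8, 84.3, 0, 0], [0, -286, -8, 84.3, 0, 0], [0, -286, -8, 84.3, 0, 0], [0, -286, -8, 84.3, 0, 0], [0, -286, -8, 84.3, 0, 0], [0, -286, -8, 84.3, 0, 0], [0, -286, -8, 84.3, 0, 0]]]'

```text
time_s: 25.65
eef_pos: [527.6, -289.8, 236.3]
eef_rot: [1.206, 1.214, -1.208]
force: [-0.7, -0.3, 0.1]
width: 30.4
```

```bash
python3 - <<'E'
from sf import *
state(); r=look("w6")
for p,i in r:
    if abs(p[1]+440)<60 and i>.9: pick(p[0],p[1],np.degrees(p[2]),3)
E
```

```text
t 25.6 p [ 527.59 -289.8   236.28] jaw -89.8 xdir [-0.  0. -1.] F [-0.66 -0.33  0.13] w 30.4 q [ 0.94  0.27 -0.58  1.55  0.15  1.37 -1.22]
stand px 52 202 pos [493.09 -29.73] mouth deg -2.4 IoU 0.762
stand px 32 158 pos [529.51  -3.21] mouth deg 168.9 IoU 0.787
stand px 375 148 pos [ 555.34 -440.62] mouth deg -63.9 IoU 0.950
stand px 123 25 pos [ 696.73 -139.97] mouth deg 130.7 IoU 0.955
pick web [ 541.68 -412.79] a -63.9
row [86.9, 13.5, 122.9, -26.0, -0.1, 0.1] dist 151
row [175.9, 13.7, 123.0, -26.0, -0.1, 0.1] dist 215
```

Request:
drive_tool --jaw 0.4 --steps '[[[80, 13.5, 123, -26, 0, 0], [80, 13.5, 123, -26, 0, 0], [80, 13.5, 123, -26, 0, 0], [80, 13.5, 123, -26, 0, 0], [80, 13.5, 123, -26, 0, 0], [80, 13.5, 123, -26, 0, 0], [80, 13.5, 123, -26, 0, 0], [80, 13.5, 123, -26, 0, 0]]]'

```text
time_s: 26.55
eef_pos: [542.9, -412.0, 159.7]
eef_rot: [0.866, 1.389, -0.867]
force: [-0.3, 1.2, -0.9]
width: 35.1
```

```bash
python3 -c "
from sf import *
state(); pick(555.4,-440.5,-64.0,3)"
```

```text
t 26.6 p [ 542.88 -412.01  159.73] jaw -63.9 xdir [ 0. -0. -1.] F [-0.34  1.21 -0.88] w 35.1 q [ 1.02  0.48 -0.57  1.44  0.27  1.29 -0.68]
pick web [ 541.81 -412.64] a -64.0
row [9.7, -1.2, 0.1, 0.1, 0.1, -0.0] dist 10
row [98.7, -1.3, -0.1, 0.1, 0.1, -0.0] dist 99
```

Request:
drive_tool --steps '[[[40, -1, 0, 0, 0, 0], [70, -1, 0, 0, 0, 0], [88, -1, 0, 0, 0, 0], [98, -1, 0, 0, 0, 0], [98, -1, 0, 0, 0, 0], [98, -1, 0, 0, 0, 0], [98, -1, 0, 0, 0, 0]]]'

```text
time_s: 27.25
eef_pos: [542.1, -414.2, 62.0]
eef_rot: [0.868, 1.387, -0.868]
force: [0.7, -1.0, 0.5]
width: 34.7
```

Request:
drive_tool --jaw 0.0 --steps '[[[0, 0, 0, 0, 0, 0], [0, 0, 0, 0, 0, 0], [0, 0, 0, 0, 0, 0], [0, 0, 0, 0, 0, 0], [0, 0, 0, 0, 0, 0], [-30, 0, 0, 0, 0, 0], [-60, 0, 0, 0, 0, 0], [-90, 0, 0, 0, 0, 0], [-120, 0, 0, 0, 0, 0], [-140, 0, 0, 0, 0, 0], [-140, 0, 0, 0, 0, 0]]]'

```text
time_s: 28.35
eef_pos: [542.6, -414.3, 203.5]
eef_rot: [0.867, 1.385, -0.868]
force: [0.1, -0.6, -0.7]
width: 7.5
```

```bash
python3 -c "
from sf import *
state(); put(3,200)"
```

```text
t 28.4 p [ 542.58 -414.29  203.5 ] jaw -64.0 xdir [ 0. -0. -1.] F [ 0.07 -0.63 -0.74] w 7.5 q [ 1.03  0.46 -0.58  1.39  0.25  1.36 -0.67]
place 3 web [472.64  40.76] a -5.7
row [1.6, 136.8, -439.6, -58.3, 0.3, 0.0] dist 460
```

Request:
drive_tool --steps '[[[0, 137, -440, -58.3, 0, 0], [0, 137, -440, -58.3, 0, 0], [0, 137, -440, -58.3, 0, 0], [0, 137, -440, -58.3, 0, 0], [0, 137, -440, -58.3, 0, 0], [0, 137, -440, -58.3, 0, 0], [0, 137, -440, -58.3, 0, 0], [0, 137, -440, -58.3, 0, 0], [0, 137, -440, -58.3, 0, 0], [0, 137, -440, -58.3, 0, 0], [0, 137, -440, -58.3, 0, 0], [0, 137, -440, -58.3, 0, 0]]]'

```text
time_s: 29.55
eef_pos: [470.7, 40.3, 199.2]
eef_rot: [0.078, 1.571, -0.079]
force: [-0.0, -0.6, -0.9]
width: 7.6
```

Request:
drive_tool --steps '[[[0, 0, 0, 0, 0, 0], [0, 0, 0, 0, 0, 0]]]'

```text
time_s: 29.75
eef_pos: [471.1, 40.2, 199.7]
eef_rot: [0.081, 1.57, -0.08]
force: [0.1, 1.1, -1.0]
width: 7.9
```

```bash
python3 -c "
from sf import *
state(); put(3,68)"
```

```text
t 29.8 p [471.14  40.19 199.66] jaw -5.8 xdir [-0.  0. -1.] F [ 0.11  1.06 -1.04] w 7.9 q [ 0.9  -0.01 -1.02  1.89 -0.01  1.26 -0.22]
place 3 web [472.64  40.76] a -5.7
row [131.7, 0.7, 1.5, -0.2, -0.0, -0.0] dist 132
```

Request:
drive_tool --steps '[[[45, 0.7, 1.2, 0, 0, 0], [80, 0.7, 1.2, 0, 0, 0], [105, 0.7, 1.2, 0, 0, 0], [120, 0.7, 1.2, 0, 0, 0], [127, 0.7, 1.2, 0, 0, 0], [130, 0.7, 1.2, 0, 0, 0], [132, 0.7, 1.2, 0, 0, 0], [132, 0.7, 1.2, 0, 0, 0], [132, 0.7, 1.2, 0, 0, 0]]]'

```text
time_s: 30.65
eef_pos: [472.9, 42.4, 68.7]
eef_rot: [0.078, 1.568, -0.078]
force: [0.0, -0.2, -1.0]
width: 8.0
```

Request:
drive_tool --jaw 0.35 --steps '[[[0, 0, 0, 0, 0, 0], [0, 0, 0, 0, 0, 0], [0, 0, 0, 0, 0, 0], [0, 0, 0, 0, 0, 0], [-20, 0, 0, 0, 0, 0], [-60, 0, 0, 0, 0, 0], [-110, 0, 0, 0, 0, 0], [-160, 0, 0, 0, 0, 0], [-170, 0, 0, 0, 0, 0], [-170, 0, 0, 0, 0, 0]]]'

```text
time_s: 31.65
eef_pos: [473.6, 42.4, 239.8]
eef_rot: [0.077, 1.565, -0.079]
force: [-0.4, -0.4, -0.3]
width: 30.2
```

```bash
python3 -c "
from sf import *
state(); go((600,-170,240),-90)"
```

```text
t 31.6 p [473.57  42.41 239.77] jaw -5.7 xdir [ 0. -0. -1.] F [-0.35 -0.37 -0.34] w 30.2 q [ 0.95 -0.05 -1.05  1.83 -0.04  1.34 -0.19]
row [0.7, -198.8, 146.9, 84.3, 0.3, -0.1] dist 247
```

Request:
drive_tool --steps '[[[0, -199, 147, 84.3, 0, 0], [0, -199, 147, 84.3, 0, 0], [0, -199, 147, 84.3, 0, 0], [0, -199, 147, 84.3, 0, 0], [0, -199, 147, 84.3, 0, 0], [0, -199, 147, 84.3, 0, 0], [0, -199, 147, 84.3, 0, 0], [0, -199, 147, 84.3, 0, 0], [0, -199, 147, 84.3, 0, 0], [0, -199, 147, 84.3, 0, 0], [0, -199, 147, 84.3, 0, 0], [0, -199, 147, 84.3, 0, 0]]]'

```text
time_s: 32.85
eef_pos: [598.2, -169.5, 235.9]
eef_rot: [1.205, 1.214, -1.208]
force: [-1.0, -0.7, 0.3]
width: 30.6
```

```bash
python3 - <<'E'
from sf import *
state(); r=look("w7")
for p,i in r:
    if p[0]>600 and i>.9: pick(p[0],p[1],np.degrees(p[2]),4)
E
```

```text
t 32.9 p [ 598.19 -169.52  235.93] jaw -89.8 xdir [-0.  0. -1.] F [-0.97 -0.74  0.27] w 30.6 q [ 0.82  0.34 -0.74  1.49  0.23  1.4  -1.5 ]
stand px 234 70 pos [ 696.17 -139.9 ] mouth deg 131.0 IoU 0.953
stand px 123 203 pos [534.91   0.54] mouth deg 160.0 IoU 0.687
stand px 79 231 pos [506.56  44.53] mouth deg 160.9 IoU 0.417
stand px 154 220 pos [500.45 -34.45] mouth deg -4.5 IoU 0.395
pick web [ 716.53 -163.28] a -49.0
row [86.7, 118.2, -6.1, -40.9, -0.1, 0.1] dist 147
row [175.7, 118.3, -6.0, -40.9, -0.1, 0.1] dist 212
```

View pics/w7.png

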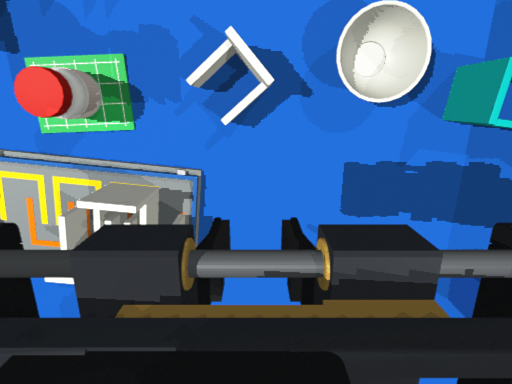

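Request:
drive_tool --jaw 0.4 --steps '[[[80, 118, -6, -41, 0, 0], [80, 118, -6, -41, 0, 0], [80, 118, -6, -41, 0, 0], [80, 118, -6, -41, 0, 0], [80, 118, -6, -41, 0, 0], [80, 118, -6, -41, 0, 0], [80, 118, -6, -41, 0, 0], [80, 118, -6, -41, 0, 0]]]'

```text
time_s: 33.75
eef_pos: [716.8, -164.3, 158.5]
eef_rot: [0.669, 1.465, -0.669]
force: [-0.2, -0.2, 0.2]
width: 34.7
```

```bash
python3 -c "
from sf import *
state(); pick(696.3,-139.9,130.9,4)"
```

```text
t 33.8 p [ 716.8  -164.32  158.47] jaw -49.1 xdir [ 0. -0. -1.] F [-0.19 -0.24  0.22] w 34.7 q [ 0.69  0.67 -0.8   1.27  0.47  1.39 -0.94]
pick web [ 716.6  -163.33] a -49.1
row [8.5, 0.5, -0.9, 0.0, 0.0, 0.0] dist 9
row [97.5, 0.5, -1.0, 0.0, 0.0, 0.0] dist 97
```

Request:
drive_tool --steps '[[[40, 0.5, -1, 0, 0, 0], [70, 0.5, -1, 0, 0, 0], [88, 0.5, -1, 0, 0, 0], [97, 0.5, -1, 0, 0, 0], [97, 0.5, -1, 0, 0, 0], [97, 0.5, -1, 0, 0, 0], [97, 0.5, -1, 0, 0, 0]]]'

```text
time_s: 34.45
eef_pos: [717.8, -162.9, 63.1]
eef_rot: [0.668, 1.463, -0.667]
force: [0.5, 0.1, 0.0]
width: 34.6
```

Request:
drive_tool --jaw 0.0 --steps '[[[0, 0, 0, 0, 0, 0], [0, 0, 0, 0, 0, 0], [0, 0, 0, 0, 0, 0], [0, 0, 0, 0, 0, 0], [0, 0, 0, 0, 0, 0], [-30, 0, 0, 0, 0, 0], [-60, 0, 0, 0, 0, 0], [-90, 0, 0, 0, 0, 0], [-120, 0, 0, 0, 0, 0], [-140, 0, 0, 0, 0, 0], [-140, 0, 0, 0, 0, 0]]]'

```text
time_s: 35.55
eef_pos: [718.3, -162.6, 204.6]
eef_rot: [0.668, 1.46, -0.666]
force: [0.5, 0.5, -1.9]
width: 7.7
```

```bash
python3 -c "
from sf import *
state(); put(4,200)"
```

```text
t 35.5 p [ 718.25 -162.61  204.64] jaw -49.0 xdir [ 0.01 -0.   -1.  ] F [ 0.47  0.48 -1.92] w 7.7 q [ 0.68  0.64 -0.82  1.22  0.46  1.46 -0.93]
place 4 web [572.14  69.04] a -5.7
row [3.6, 41.8, -270.7, -43.3, 0.3, -0.1] dist 274
```

Request:
drive_tool --steps '[[[0, 42, -271, -43.3, 0, 0], [0, 42, -271, -43.3, 0, 0], [0, 42, -271, -43.3, 0, 0], [0, 42, -271, -43.3, 0, 0], [0, 42, -271, -43.3, 0, 0], [0, 42, -271, -43.3, 0, 0], [0, 42, -271, -43.3, 0, 0], [0, 42, -271, -43.3, 0, 0], [0, 42, -271, -43.3, 0, 0], [0, 42, -271, -43.3, 0, 0], [0, 42, -271, -43.3, 0, 0]]]'

```text
time_s: 36.65
eef_pos: [570.9, 68.0, 200.7]
eef_rot: [0.08, 1.57, -0.079]
force: [0.0, -0.3, -1.8]
width: 7.5
```

```bash
python3 -c "
from sf import *
state(); put(4,68)"
```

```text
t 36.6 p [570.87  68.   200.67] jaw -5.8 xdir [-0.  0. -1.] F [ 0.01 -0.31 -1.84] w 7.5 q [ 0.76  0.38 -1.13  1.65  0.35  1.34 -0.53]
place 4 web [572.14  69.04] a -5.7
row [132.7, 1.1, 1.2, -0.1, -0.0, -0.0] dist 133
```

Request:
drive_tool --steps '[[[45, 1, 1, 0, 0, 0], [80, 1, 1, 0, 0, 0], [105, 1, 1, 0, 0, 0], [120, 1, 1, 0, 0, 0], [127, 1, 1, 0, 0, 0], [131, 1, 1, 0, 0, 0], [133, 1, 1, 0, 0, 0], [133, 1, 1, 0, 0, 0], [133, 1, 1, 0, 0, 0]]]'

```text
time_s: 37.55
eef_pos: [572.2, 70.1, 68.9]
eef_rot: [0.078, 1.568, -0.078]
force: [-0.5, 0.8, -0.9]
width: 7.9
```

Request:
drive_tool --jaw 0.35 --steps '[[[0, 0, 0, 0, 0, 0], [0, 0, 0, 0, 0, 0], [0, 0, 0, 0, 0, 0], [0, 0, 0, 0, 0, 0], [-20, 0, 0, 0, 0, 0], [-60, 0, 0, 0, 0, 0], [-110, 0, 0, 0, 0, 0], [-160, 0, 0, 0, 0, 0], [-180, 0, 0, 0, 0, 0], [-180, 0, 0, 0, 0, 0]]]'

```text
time_s: 38.55
eef_pos: [573.4, 70.9, 251.9]
eef_rot: [0.078, 1.563, -0.077]
force: [-0.6, 0.1, 0.9]
width: 30.7
```

```bash
python3 -c "
from sf import *
state(); go((520,-60,280),-5.7)"
```

```text
t 38.5 p [573.36  70.91 251.88] jaw -5.7 xdir [ 0.01 -0.   -1.  ] F [-0.61  0.06  0.89] w 30.7 q [ 0.77  0.34 -1.15  1.58  0.32  1.42 -0.51]
row [-28.5, -135.5, -40.0, 0.0, 0.4, -0.0] dist 144
```

Request:
drive_tool --steps '[[[-28, -135, -40, 0, 0, 0], [-28, -135, -40, 0, 0, 0], [-28, -135, -40, 0, 0, 0], [-28, -135, -40, 0, 0, 0], [-28, -135, -40, 0, 0, 0], [-28, -135, -40, 0, 0, 0], [-28, -135, -40, 0, 0, 0]]]'

```text
time_s: 39.25
eef_pos: [518.4, -58.3, 275.5]
eef_rot: [0.076, 1.57, -0.074]
force: [0.1, 0.4, -0.1]
width: 30.9
```

```bash
cat >> sf.py <<'E'
def nest(name,n=4):
    im,m=load(name); x,y,t,d=TR; c,s=np.cos(t),np.sin(t)
    R=np.array([[c,-s],[s,c]]); ov=im.copy()
    noms=[]
    for i in range(1,n+1):
        sg=-1 if i%2 else 1
        noms.append(np.r_[R@[sg*d,-95+38*(i-1)]+[x,y],t+(0 if i%2 else np.pi)])
    for i,nom in enumerate(noms):
        # top-face outline of web and legs, nominal
        cc,ss=np.cos(nom[2]),np.sin(nom[2])
        for (bx,by,h) in BX:
            P=np.array([[bx[0],by[0]],[bx[1],by[0]],[bx[1],by[1]],[bx[0],by[1]]])@np.array([[cc,ss],[-ss,cc]])+nom[:2]
            uv=proj(m,np.c_[P,[6+h]*4]); cv2.polylines(ov,[np.round(uv*16).astype(np.int32)],True,(255,0,255),1,shift=4)
    return im,m,noms,ov
E
python3 - <<'E'
from sf import *
state(); snap("wrist","n1")
rs=models.masks_of("wrist","stand1")
im,m,noms,ov=nest("n1")
for r in rs:
    v,u=np.nonzero(r["region"]); print("%.2f"%r["confidence"],"%.0f %.0f"%(u.mean(),v.mean()),len(u),im[v,u].mean(0))
cv2.imwrite("pics/n1o.png",cv2.resize(ov[20:245,180:400,::-1],None,fx=2.6,fy=2.6,interpolation=cv2.INTER_NEAREST))
E
```

```text
t 39.2 p [518.39 -58.26 275.55] jaw -5.5 xdir [-0.  0. -1.] F [ 0.05  0.38 -0.06] w 30.9 q [ 1.18  0.14 -1.2   1.67  0.13  1.43 -0.13]
0.92 228 151 1717 [205.01 205.76 200.74]
0.85 274 122 1476 [210.78 211.3  206.07]
0.84 225 81 1882 [199.47 199.02 194.  ]
0.83 232 300 293 [20.12 19.77 17.69]
0.63 273 49 2200 [190.48 190.94 184.47]
```

View pics/n1o.png

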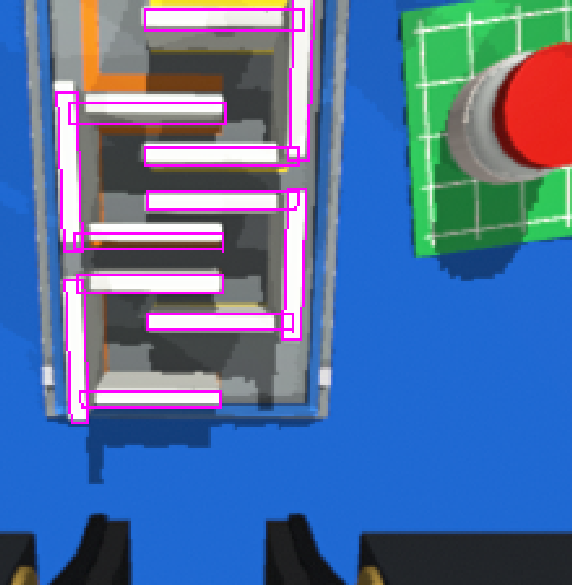

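```bash
cat >> sf.py <<'E'
def nestfit(name,n=4):
    "fit bright top faces (web at 86, legs at 54) of each nested stand"
    im,m,noms,_=nest(name,n); B=(im.min(2)>215).astype(np.float32); x,y,t,d=TR
    for k,nom in enumerate(noms):
        def pts(p):
            cc,ss=np.cos(p[2]),np.sin(p[2]); A=[]
            for bx,by,h in ((( -35,-27),(-32,32),80),((-27,35),(-32,-24),48),((-27,35),(24,32),48)):
                gx,gy=np.meshgrid(np.arange(bx[0]-3,bx[1]+3.1,1),np.arange(by[0]-3,by[1]+3.1,1))
                ins=((gx>bx[0])&(gx<bx[1])&(gy>by[0])&(gy<by[1])).ravel()
                P=np.c_[gx.ravel(),gy.ravel()]@np.array([[cc,ss],[-ss,cc]])+p[:2]
                A.append(np.c_[P,np.full(len(P),6.+h),np.where(ins,1.,-1.)])
            return np.vstack(A)
        def cost(q):
            A=pts((nom[0]+q[0],nom[1]+q[1],nom[2]+q[2]/30)); uv=proj(m,A[:,:3]).astype(np.float32)
            b=cv2.remap(B,uv[:,:1],uv[:,1:],cv2.INTER_LINEAR)[:,0]
            return -(b*A[:,3]).sum()/(A[:,3]>0).sum()
        best=min((minimize(cost,(a,b,0),method="Nelder-Mead",options=dict(initial_simplex=np.array([(a,b,0),(a+3,b,0),(a,b+3,0),(a,b,1.5)]))) for a in(-3,0,3) for b in(-4,0,4)),key=lambda r:r.fun)
        q=best.x; c,s=np.cos(t),np.sin(t)
        print("stand",k+1,"tray-frame err x %.1f y %.1f"%(c*q[0]+s*q[1],-s*q[0]+c*q[1]),"turn %.1f deg"%np.degrees(q[2]/30),"score %.2f"%-best.fun)
E
python3 -c "
from sf import *
nestfit('n1')"
```

```text
stand 1 tray-frame err x -1.0 y 1.1 turn -0.3 deg score 0.86
stand 2 tray-frame err x -0.5 y -0.7 turn 0.2 deg score 0.91
stand 3 tray-frame err x -0.8 y 4.2 turn 0.2 deg score 0.91
stand 4 tray-frame err x -1.1 y 1.3 turn 0.2 deg score 0.89
```

```bash
python3 -c "
from sf import *
state(); go((472.2,45,160),-5.7); go((472.2,45,68),-5.7)"
```

```text
t 39.4 p [518.49 -58.51 275.73] jaw -5.5 xdir [-0.  0. -1.] F [-0.87 -0.14  0.45] w 30.3 q [ 1.18  0.14 -1.2   1.67  0.13  1.43 -0.13]
row [115.8, 98.5, -55.9, 0.2, -0.0, -0.0] dist 162
row [207.8, 98.5, -55.9, 0.2, -0.0, -0.0] dist 237
```

Request:
drive_tool --steps '[[[60, 98.5, -56, 0, 0, 0], [110, 98.5, -56, 0, 0, 0], [110, 98.5, -56, 0, 0, 0], [110, 98.5, -56, 0, 0, 0], [110, 98.5, -56, 0, 0, 0], [110, 98.5, -56, 0, 0, 0], [110, 98.5, -56, 0, 0, 0]]]'

```text
time_s: 40.05
eef_pos: [474.0, 42.3, 167.4]
eef_rot: [0.079, 1.567, -0.079]
force: [0.4, 0.0, -0.6]
width: 30.5
```

```bash
python3 -c "
from sf import *
state(); go((472.2,45,68),-5.7)"
```

```text
t 40.0 p [474.03  42.34 167.43] jaw -5.8 xdir [ 0.  0. -1.] F [ 0.37  0.01 -0.56] w 30.5 q [ 1.11  0.08 -1.28  1.92  0.08  1.2  -0.3 ]
row [99.4, 2.4, -2.3, -0.1, 0.1, -0.0] dist 99
```

Request:
drive_tool --steps '[[[40, 1, -1, 0, 0, 0], [70, 1, -1, 0, 0, 0], [90, 1, -1, 0, 0, 0], [99, 1, -1, 0, 0, 0], [99, 1, -1, 0, 0, 0], [99, 1, -1, 0, 0, 0], [99, 1, -1, 0, 0, 0]]]'

```text
time_s: 40.75
eef_pos: [472.7, 44.1, 68.4]
eef_rot: [0.078, 1.567, -0.079]
force: [0.3, 0.1, -0.3]
width: 30.6
```

Request:
drive_tool --jaw 0.0 --steps '[[[0, 0, 0, 0, 0, 0], [0, 0, 0, 0, 0, 0], [0, 0, 0, 0, 0, 0], [0, 0, 0, 0, 0, 0], [0, 0, 0, 0, 0, 0]]]'

```text
time_s: 41.25
eef_pos: [471.7, 44.1, 67.3]
eef_rot: [0.078, 1.569, -0.078]
force: [0.1, 0.2, 2.6]
width: 7.7
```

```bash
python3 -c "
from sf import *
state()"
```

```text
t 41.2 p [471.68  44.14  67.26] jaw -5.7 xdir [ 0. -0. -1.] F [0.14 0.18 2.63] w 7.7 q [ 0.94  0.29 -1.19  2.03  0.31  1.02 -0.5 ]
```

Request:
drive_tool --steps '[[[-5, 0, 0, 0, 0, 0], [-5, 0, 0, 0, 0, 0], [-5, -4, 0.5, 0, 0, 0], [-5, -4, 0.5, 0, 0, 0], [-5, -4, 0.5, 0, 0, 0], [-2, -4, 0.5, 0, 0, 0], [0, -4, 0.5, 0, 0, 0], [0.5, -4, 0.5, 0, 0, 0], [0.5, -4, 0.5, 0, 0, 0]]]'

```text
time_s: 42.15
eef_pos: [471.5, 40.2, 67.2]
eef_rot: [0.077, 1.57, -0.078]
force: [-3.7, -0.9, 9.0]
width: 7.8
```

Request:
drive_tool --jaw 0.35 --steps '[[[0, 0, 0, 0, 0, 0], [0, 0, 0, 0, 0, 0], [0, 0, 0, 0, 0, 0], [0, 0, 0, 0, 0, 0], [-20, 0, 0, 0, 0, 0], [-60, 0, 0, 0, 0, 0], [-110, 0, 0, 0, 0, 0], [-160, 0, 0, 0, 0, 0], [-190, 0, 0, 0, 0, 0], [-190, 0, 0, 0, 0, 0]]]'

```text
time_s: 43.15
eef_pos: [474.3, 40.1, 260.5]
eef_rot: [0.075, 1.562, -0.082]
force: [-0.3, -0.3, 0.1]
width: 30.2
```

```bash
python3 -c "
from sf import *
state(); go((520,-40,275),-5.7)"
```

```text
t 43.1 p [474.28  40.13 260.54] jaw -5.7 xdir [ 0.01 -0.   -1.  ] F [-0.31 -0.32  0.09] w 30.2 q [ 1.24 -0.12 -1.27  1.79 -0.11  1.38 -0.11]
row [-13.8, -75.2, 53.6, -0.0, 0.5, 0.2] dist 93
```

Request:
drive_tool --steps '[[[-14, -75, 54, 0, 0, 0], [-14, -75, 54, 0, 0, 0], [-14, -75, 54, 0, 0, 0], [-14, -75, 54, 0, 0, 0], [-14, -75, 54, 0, 0, 0], [-14, -75, 54, 0, 0, 0]]]'

```text
time_s: 43.75
eef_pos: [517.3, -38.1, 270.3]
eef_rot: [0.075, 1.57, -0.077]
force: [-0.4, 0.2, 0.8]
width: 30.3
```

```bash
python3 - <<'E'
from sf import *
state(); snap("wrist","n2"); nestfit("n2")
_,_,_,ov=nest("n2"); cv2.imwrite("pics/n2o.png",ov[:,:,::-1])
im,m=snap("scene","sc2")
im,m=snap("top","top2")
P=lambda q,z: [ (unproj(m,[np.nonzero(r["region"])[1].mean(),np.nonzero(r["region"])[0].mean()],z)[0][:2],round(r["confidence"],2)) for r in models.masks_of("top",q)[:2]]
print("bottle",P("rinse_bottle",75),"bowl",P("bowl",25))
E
```

```text
t 43.8 p [517.29 -38.14 270.28] jaw -5.5 xdir [-0. -0. -1.] F [-0.37  0.21  0.77] w 30.3 q [ 1.23  0.17 -1.31  1.68  0.17  1.42 -0.2 ]
stand 1 tray-frame err x -0.9 y 0.6 turn -0.1 deg score 0.88
stand 2 tray-frame err x -0.7 y -0.5 turn -0.0 deg score 0.86
stand 3 tray-frame err x -1.9 y 0.1 turn -0.3 deg score 0.90
stand 4 tray-frame err x -1.0 y 1.7 turn 0.1 deg score 0.90
bottle [(array([695.29, 285.52]), 0.83)] bowl [(array([ 730.91, -304.86]), 0.85), (array([534.22, 144.87]), 0.31)]
```

View pics/n2o.png

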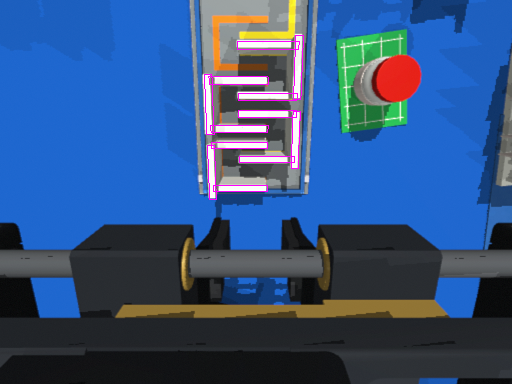

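View pics/sc2.png

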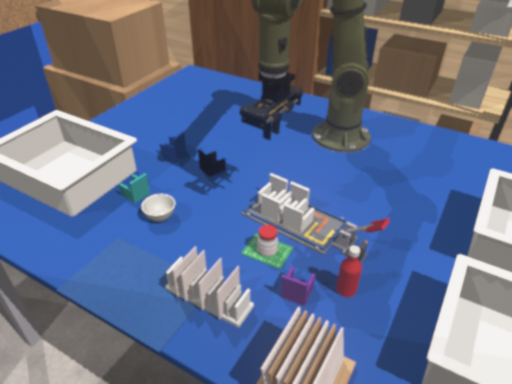

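```bash
python3 -c "
from sf import *
state(); go((465,270,260),-95.7)"
```

```text
t 44.0 p [517.71 -39.37 270.71] jaw -5.6 xdir [ 0. -0. -1.] F [-0.21  0.58 -0.67] w 30.5 q [ 1.23  0.17 -1.31  1.68  0.17  1.42 -0.2 ]
row [10.2, 302.7, -82.8, 90.1, 0.1, 0.1] dist 314
```

Request:
drive_tool --jaw 0.0 --steps '[[[10, 303, -83, 90, 0, 0], [10, 303, -83, 90, 0, 0], [10, 303, -83, 90, 0, 0], [10, 303, -83, 90, 0, 0], [10, 303, -83, 90, 0, 0], [10, 303, -83, 90, 0, 0], [10, 303, -83, 90, 0, 0], [10, 303, -83, 90, 0, 0], [10, 303, -83, 90, 0, 0], [10, 303, -83, 90, 0, 0], [10, 303, -83, 90, 0, 0], [10, 303, -83, 90, 0, 0]]]'

```text
time_s: 45.2
eef_pos: [465.1, 270.1, 260.7]
eef_rot: [1.285, 1.158, -1.285]
force: [-0.0, 0.2, -0.9]
width: 0.6
```

Request:
drive_tool --steps '[[[0, 0, 0, 0, 0, 0], [0, 0, 0, 0, 0, 0], [0, 0, 0, 0, 0, 0]]]'

```text
time_s: 45.5
eef_pos: [465.2, 270.0, 260.5]
eef_rot: [1.281, 1.161, -1.281]
force: [0.6, -0.7, -0.3]
width: 0.4
```

```bash
python3 - <<'E'
from sf import *
state(); im,m=snap("wrist","l1")
hsv=cv2.cvtColor(im,cv2.COLOR_RGB2HSV); red=((hsv[...,0]<6)|(hsv[...,0]>174))&(hsv[...,1]>140)&(hsv[...,2]>60); red[225:]=0
n,lab,st,ce=cv2.connectedComponentsWithStats(red.astype(np.uint8))
for i in range(1,n):
    if st[i][4]>100: print(st[i],ce[i],unproj(m,ce[i],112)[0])
E
```

```text
t 45.5 p [465.2  269.97 260.54] jaw -95.6 xdir [ 0. -0. -1.] F [ 0.64 -0.67 -0.3 ] w 0.4 q [ 0.44  0.2  -1.13  1.66  0.18  1.4  -2.38]
[ 189   74   50   50 2208] [212.59  98.52] [548.17 303.93 112.  ]
```

View pics/l1.png

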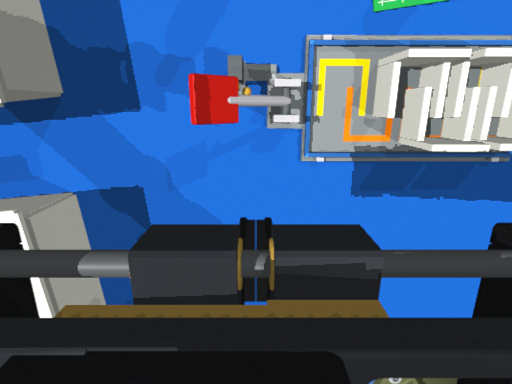

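```bash
python3 -c "
from sf import *
go((548,311.6,150),-95.7); go((548,311.6,60),-95.7)"
```

```text
row [110.5, 78.3, -49.6, 0.1, 0.0, -0.0] dist 144
row [200.5, 78.3, -49.6, 0.1, 0.0, -0.0] dist 221
```

Request:
drive_tool --steps '[[[40, 78, -50, 0, 0, 0], [70, 78, -50, 0, 0, 0], [110, 78, -50, 0, 0, 0], [110, 78, -50, 0, 0, 0], [110, 78, -50, 0, 0, 0], [110, 78, -50, 0, 0, 0], [110, 78, -50, 0, 0, 0]]]'

```text
time_s: 46.25
eef_pos: [548.5, 312.8, 153.5]
eef_rot: [1.285, 1.159, -1.278]
force: [0.3, -0.0, 0.5]
width: 0.3
```

Request:
drive_tool --steps '[[[15, 0, 0, 0, 0, 0], [30, 0, 0, 0, 0, 0], [40, 0, 0, 0, 0, 0], [50, 0, 0, 0, 0, 0], [58, 0, 0, 0, 0, 0], [66, 0, 0, 0, 0, 0], [72, 0, 0, 0, 0, 0], [76, 0, 0, 0, 0, 0], [80, 0, 0, 0, 0, 0], [80, 0, 0, 0, 0, 0]]]'

```text
time_s: 47.25
eef_pos: [547.6, 311.7, 70.3]
eef_rot: [1.281, 1.16, -1.282]
force: [0.6, 0.4, -0.6]
width: 0.5
```

```bash
python3 -c "
from sf import *
state()"
```

```text
t 47.2 p [547.6  311.73  70.31] jaw -95.7 xdir [-0. -0. -1.] F [ 0.57  0.36 -0.56] w 0.5 q [ 0.16  0.6  -0.96  1.65  0.52  1.17 -2.59]
```

Request:
drive_tool --steps '[[[3, 0, 0, 0, 0, 0], [6, 0, 0, 0, 0, 0], [9, 0, 0, 0, 0, 0], [12, 0, 0, 0, 0, 0], [13, 0, 0, 0, 0, 0], [13, 0, 0, 0, 0, 0]]]'

```text
time_s: 47.85
eef_pos: [548.1, 312.4, 58.7]
eef_rot: [1.282, 1.16, -1.281]
force: [-1.3, 0.0, 9.8]
width: 0.4
```

```bash
python3 -c "
from sf import *
state()"
```

```text
t 47.9 p [548.15 312.37  58.74] jaw -95.7 xdir [ 0. -0. -1.] F [-1.35  0.02  9.76] w 0.4 q [ 0.15  0.61 -0.94  1.66  0.53  1.15 -2.6 ]
```

Request:
drive_tool --steps '[[[-20, 0, 0, 0, 0, 0], [-50, 0, 0, 0, 0, 0], [-90, 0, 0, 0, 0, 0], [-130, -30, 20, 0, 0, 0], [-170, -60, 40, 0, 0, 0], [-200, -80, 50, 0, 0, 0], [-200, -80, 50, 0, 0, 0], [-200, -80, 50, 0, 0, 0], [-200, -80, 50, 0, 0, 0]]]'

```text
time_s: 48.75
eef_pos: [463.4, 269.1, 256.2]
eef_rot: [1.281, 1.161, -1.284]
force: [-0.3, 0.5, -1.1]
width: 0.8
```

```bash
python3 - <<'E'
from sf import *
state(); im,m=snap("wrist","l2")
hsv=cv2.cvtColor(im,cv2.COLOR_RGB2HSV); red=((hsv[...,0]<6)|(hsv[...,0]>174))&(hsv[...,1]>140)&(hsv[...,2]>60); red[225:]=0
n,lab,st,ce=cv2.connectedComponentsWithStats(red.astype(np.uint8))
for i in range(1,n):
    if st[i][4]>100: print(st[i],ce[i],unproj(m,ce[i],50)[0])
s,_=snap("scene","sc3")
both=np.vstack([im[:230],s[130:330]]); cv2.imwrite("pics/l2b.png",both[:,:,::-1])
E
```

```text
t 48.8 p [463.41 269.09 256.15] jaw -95.7 xdir [-0. -0. -1.] F [-0.33  0.5  -1.08] w 0.8 q [ 0.47  0.21 -1.17  1.66  0.19  1.4  -2.4 ]
[ 177   79   46   40 1682] [199.1   98.39] [549.76 325.97  50.  ]
```

View pics/l2b.png

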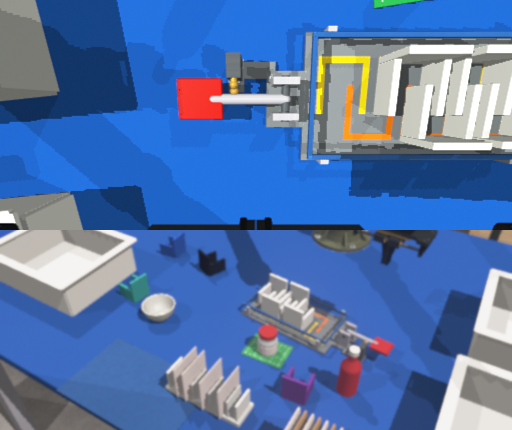

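```bash
python3 -c "
from sf import *
go((517,-38,270),-5.7)"
```

```text
row [-14.2, 84.0, 300.8, -90.0, -0.1, 0.2] dist 313
```

Request:
drive_tool --steps '[[[-14, 84, 300, -90, 0, 0], [-14, 84, 300, -90, 0, 0], [-14, 84, 300, -90, 0, 0], [-14, 84, 300, -90, 0, 0], [-14, 84, 300, -90, 0, 0], [-14, 84, 300, -90, 0, 0], [-14, 84, 300, -90, 0, 0], [-14, 84, 300, -90, 0, 0], [-14, 84, 300, -90, 0, 0], [-14, 84, 300, -90, 0, 0], [-14, 84, 300, -90, 0, 0], [-14, 84, 300, -90, 0, 0]]]'

```text
time_s: 50.05
eef_pos: [517.1, -36.5, 270.3]
eef_rot: [0.075, 1.572, -0.072]
force: [0.5, 0.2, -0.4]
width: 0.5
```

```bash
python3 - <<'E'
from sf import *
state(); im,m=snap("wrist","n3"); nestfit("n3")
for n in("n2","n3"):
    im,m=load(n); hsv=cv2.cvtColor(im,cv2.COLOR_RGB2HSV); r=((hsv[...,0]<6)|(hsv[...,0]>174))&(hsv[...,1]>140)&(hsv[...,2]>60); r[:,:330]=0; r[225:]=0
    v,u=np.nonzero(r); print(n,"lid",unproj(m,[u.mean(),v.mean()],76)[0])
im,m=snap("top","top3"); hsv=cv2.cvtColor(im,cv2.COLOR_RGB2HSV)
r=models.masks_of("top","lever"); 
for k in r[:2]: 
    v,u=np.nonzero(k["region"]); print("lever",u.mean(),v.mean(),k["confidence"])
E
```

```text
t 50.0 p [517.06 -36.51 270.3 ] jaw -5.4 xdir [-0.  0. -1.] F [ 0.55  0.21 -0.38] w 0.5 q [ 1.1   0.12 -1.15  1.68  0.11  1.41 -0.15]
stand 1 tray-frame err x -0.9 y 0.9 turn 0.2 deg score 0.88
stand 2 tray-frame err x -0.5 y -0.4 turn 0.1 deg score 0.87
stand 3 tray-frame err x -2.0 y 0.0 turn -0.1 deg score 0.89
stand 4 tray-frame err x -1.0 y 1.2 turn -0.1 deg score 0.90
n2 lid [680.72  48.77  76.  ]
n3 lid [680.75  48.76  76.  ]
lever 151.04779411764707 216.40808823529412 0.71
lever 192.77490494296578 221.29695817490494 0.21
```

All placements hold after the lever was pressed, so I am handing in.

```bash
python3 -c "
from h import *
print(ticket.hand_in())"
```

```text
the job is handed in; nothing more can be done
None
```

The job is done and handed in at about 50 s of robot time. The jar stands on the mat and the four white stands are nested in places 1–4. The lever was pressed last and holds by itself.

- **Stands:** four white stands were present. After the lever press, the wrist camera put each within about 2 mm and 0.3° of its outline. Stand 3 first landed about 4 mm off along the tray; I re-gripped and shifted it, and it then measured within 2 mm.
- **Jar:** it is upright, about 1 mm from the mat's measured centre.
- **Lever:** with the tool lifted clear, the picture shows the pad still down. Its centre measured about 5 mm short of the spot I had worked out for it, along the lever. The rail is up.
- **Bystanders:** the bottle and bowl showed no movement when checked just before the lever press. They were not measured again afterwards, but the scene picture taken then shows both in place. I did not touch the coloured look-alikes.

I saw no knocked stand during the run, and none of my last checks failed.

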